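Shim up the vacuum pump's base plate

TASK

The base plate of the vacuum pump sags at the front: stand the fulcrum block close in front of its front edge, put the pry bar over the block with its tip under the edge, lever the plate up with it, then pull every shim out of the foam case by its tab and slip it nose first, lying flat on the bench, at least half its length under that edge. When all the shims are in, take the bar out so that the plate comes down on the shims, and lay the bar flat on its cork mat. Do not lift or push the pump or its plate with the gripper, and leave the glassware and boxes standing around alone.

Things in the scene. Friction and masses are not known exactly. Their poses are not given: they have to be found in the camera images.
- rig: Fixed mount of the pump. Origin: on the bench below the middle of the plate's front edge; +x points in under the plate, y along the edge. Plate 240 deep (x) x 320 wide (y) x 12 thick, hinged at its rear edge (x = 240). Lowered, its underside is 18 above the bench; open but for feet under the front corners (|y| > 136): shims fit at |y| up to 115. The pump stands on it from x = 93 on.
- plate (a joint): Angle of the hinged plate, rad: 0 lowered, grows as the front edge rises, at most 0.12; underside height = 18 + 240 x angle mm at the edge, 18 + (240 - d) x angle at depth d. Plate and pump 4 kg, hinge stiff: the edge takes about 30 N to rise, about 3 N to stay up, so the bar let go in place keeps it up by its own weight. Shims go in easily at 0.055 to 0.07; resting on them it reads about 0.026.
- plate_edge (a point): Middle of the lower front edge of the hinged plate; it moves with it. With the bar taken away the plate sinks within some 2 s until it meets the shims (or the bench). The pump on it is 180 high above the bench.
- fulcrum: Loose steel fulcrum block, 0.5 kg: foot 60 (x) x 48 (y) x 11 high, in its middle a rounded ridge along y, radius 8, 48 long, whose top is 25 above the bench, straight above the origin (centre of the underside). It serves best standing 50 in front of the plate's edge with its ridge parallel to the edge.
- bar: Steel pry bar 250 (x) x 24 (y), blade 5 thick; black grip, x -125 to -35, 22 wide, 16 high, flush underneath. Origin: centre of the underside; +x to the tip. 0.5 kg, balanced about 55 behind the origin. With such a ridge under it at x = 63 the tip reaches 12 under the edge: sloped 0.38 rad tip-down it slips under the lowered edge; level to 0.05 tip-up it holds the plate at 0.05 to 0.06.
- mat: Fixed cork mat for the bar, 310 (x) x 110 (y) x 6 thick, origin at the centre of its underside.
- case: Fixed grey foam case, 116 (x) x 214 (y) x 29 high, floor 8 thick; three open-topped cutouts along x, centred at y = -60, 0, 60 (shim0, 1, 2), shims lying nose to +x, tabs standing up out of it. Foam cheeks grip each shim sideways: about 10 N straight up to pull it, free after 21 mm; small wiggles help. Origin: centre of the underside.
- shim0: White plastic shim in cutout 0 of the case (None if absent). Block 80 (x) x 36 (y) x 23 thick, with an upright grip tab on top of its rear end: 20 (x) x 12 (y), centred at x = -30, from z = 23 up to z = 57. Origin: centre of the block's underside; +x to the nose (end without tab). 0.1 to 0.16 kg.
- shim1: White plastic shim in cutout 1 of the case (None if absent). Block 80 (x) x 36 (y) x 23 thick, with an upright grip tab on top of its rear end: 20 (x) x 12 (y), centred at x = -30, from z = 23 up to z = 57. Origin: centre of the block's underside; +x to the nose (end without tab). 0.1 to 0.16 kg.
- shim2: White plastic shim in cutout 2 of the case (None if absent). Block 80 (x) x 36 (y) x 23 thick, with an upright grip tab on top of its rear end: 20 (x) x 12 (y), centred at x = -30, from z = 23 up to z = 57. Origin: centre of the block's underside; +x to the nose (end without tab). 0.1 to 0.16 kg.
- shim0_nose (a point): Middle of the lower edge of shim0's nose end (its x = 40).
- shim1_nose (a point): The same for shim1.
- shim2_nose (a point): The same for shim2.
- beaker: Bystander: clear plastic beaker, 80 across, 100 high; origin at the centre of its foot.
- bottle: Bystander: amber bottle, 60 across, 130 high; origin at the centre of its foot.
- tipbox: Bystander: green box 80 x 120 x 50 high; origin at the centre of its underside.

How it is judged:
By the outcome, as a careful person would: the job done as asked, in the order asked, and still so for the second after the job is handed in, with the robot touching nothing.
Of shim0, shim1, shim2 only 2 to 3 are there at a start; the rules pass over those that are not, and their reading is None.
At some moment in a run one of bar may be knocked a few centimetres aside while the robot is not near it.
Once in a run the grip may slacken for a moment while it holds something.
It also fails if it takes over 210 s, if anything falls off the work surface, if the arm or the gripper's body presses on something with over 40 N, if the wrist force passes 120 N, or if a joint passes its speed limit or range.

ROBOT

A 6-joint arm with a two-finger parallel gripper is mounted at the origin on the work surface. World frame = base frame: x ahead of the robot, y to its left, z up, the work surface at z = 0. Lengths are in m, angles in degrees, forces in N, time in s.
With the tool pointing down it reaches from about 0.375 to 0.9 m from the base axis. Payload 3.1 kg.
Tool frame: the origin (TCP) lies on the centre line of the jaws, within the pads' length; the fingertips stand 8 mm ahead of it and the grasp point (between the pads) lies 11 mm behind it; z points along the fingers, y is the direction in which the jaws open and shut (so a half turn about z gives the same grasp; the last joint's range is limited). The gripper opens to 87 mm and grips with 3 to 60 N. Pads are 19 mm wide; open, the fingers measure 117 mm over their backs; the gripper's body (75 mm by 190 mm) begins 51 mm behind the grasp point.
Start: joints at [65.117, 30.224, 82.088, -0, 67.689, -10.227], TCP at [0.158, 0.605, 0.231] pointing down, gripper open.
Joint ranges: [-176.69, 176.69], [-43.24, 126.21], [12.49, 139.97], [-82, 262], [0, 151.66], [-163.58, 163.58]. Speed limits (degrees/s): [159.86, 159.86, 180, 180, 180, 180].

INTERFACE

Orientations are given as a 3x3 rotation matrix whose columns are the frame's x, y, z axes.
In Python, from rig import * gives the robot as it stands. The module is installed in compiled form; this text tells all that it offers.
- The arm moves only by the tool arm_command, never from a script. Its argument "commands" is a list of rows, each an object with "translation": the shift along the tool's x, y, z scaled (see below), a list of three; "dr": the turn, a rotation vector about the tool's x, y, z scaled (see below), a list of three; "jaw": the closure, from 0 (fully open) to 1 (shut). In form: [{"translation": [x, y, z], "dr": [ax, ay, az], "jaw": jaw}, ...]. A call has 1 to 12 rows; each row shifts and turns the commanded pose from where the row before left it, along the tool's axes as they then stand; what a row does not reach is not made up. The controller multiplies each number of a shift by 25 mm and each number of a turn by 6 degrees. A row lasts 1/12 s, in which the tool goes at most 41.7 mm and 7.16 degrees, less where a joint would pass 70% of its speed; a pose out of reach is approached as far as the arm can. A call with a number of a shift or a turn outside -1 to 1 is refused whole. A call with a gripper value outside its range is refused whole. The fingers move at their own pace and stop on an object; the grip force is fixed at half the most. Time passes only in rows, so rows that do not move let the fingers close. It gives the time, the measured TCP pose, the force and the opening at its end, in the units of the state.
- read_state(): the state, without advancing time (a new reading comes with each control period).
- capture(name): name is "scene" or "top"; returns (picture, depth): 480x640x3 uint8, red, green, blue; 480x640 float32, m along the optical axis (not along the pixel's ray), 0 where there is no reading.
- camera_model(name): a dict with "intrinsics" (3x3 intrinsics, pixels), "pose" (4x4, takes a point from camera to world coordinates). Camera axes: x right, y down, z forward; pixel columns grow to the right and rows downward; lengths in m; the calibration is good to about 2 mm. A picture is of the moment at which its call begins. camera_model takes no time and is no camera call.
- hand_in(): hands the job in, once; it reports no verdict.
The state is a dict: "time_s": time; "joint_positions": joint angles; "qvel": joint speeds; "tau": joint torques, N m; "position": TCP position; "tcp_rot": TCP orientation; "force": force on the tool from outside, world axes, zero at the start; "moment": the same for the moment, N m; "opening": opening from 0.0 (shut) to 1.0 (fully open).
Only numpy, scipy, OpenCV 4.12 (cv2) and the standard library are available. Lean on these libraries where they do the work, as an engineer would, in place of code of your own. Each camera call takes 0.05 s, during which the arm holds its last target.

## Working session

There is one attempt and no reset: what is moved stays moved. The work goes in short steps, Python scripts to look and compute and a tool call to move; the robot and the scene stay as the last step left them, time stands still between calls to the robot, and variables do not carry over. Pictures are saved under pics/ and viewed, and the job is handed in when it is done.

Besides the shell and the picture viewer there is one more tool, called after "Emit:" as a command line: name --argument value ..., lists and objects as JSON in quotes. arm_command: Moves the arm, as the interface text tells. Its arguments: {"type":"object","properties":{"commands":{"type":"array"}},"required":["commands"]}

```bash
mkdir -p pics; python3 - <<'E'
from rig import *
import cv2,numpy as np
s=read_state(); print(s)
for n in("scene","top"):
    p,d=capture(n); cv2.imwrite(f"pics/{n}0.png",p[:,:,::-1]); np.save(f"{n}0.npy",d)
    m=camera_model(n); print(n,m["intrinsics"],m["pose"])
E
```

```text
{'time_s': 0.0, 'joint_positions': array([ 6.51153020e+01,  3.02782247e+01,  8.21563866e+01, -7.51025397e-04,
        6.76894981e+01, -1.02275704e+01]), 'qvel': array([ 0.06209056, -0.04932243, -0.01808316,  0.01178971,  0.04371748,
       -0.00094207]), 'tau': array([-5.06797369e-04, -4.40056765e+01, -1.76588559e+01,  6.31462131e-02,
        5.83112868e-02, -1.72798445e-04]), 'position': array([0.15781734, 0.604005  , 0.22957957]), 'tcp_rot': array([[-9.67458455e-01,  2.53028313e-01, -9.00487336e-04],
       [ 2.53029641e-01,  9.67456521e-01, -1.97010976e-03],
       [ 3.72688795e-04, -2.13384933e-03, -9.99997654e-01]]), 'force': array([ 0.56540394,  1.08019258, -0.6436958 ]), 'moment': array([-0.00130931, -0.02592908,  0.0042512 ]), 'opening': 0.9980821176124945}
scene [[609.50722735   0.         318.51832991]
 [  0.         609.50722735 245.28444473]
 [  0.           0.           1.        ]] [[ 0.50928109  0.67801921 -0.53002144  1.29159381]
 [ 0.860509   -0.41015962  0.30214789 -0.35508768]
 [-0.01253132 -0.60996642 -0.79232817  1.05433882]
 [ 0.          0.          0.          1.        ]]
top [[501.06195023   0.         332.47644242]
 [  0.         501.06195023 232.62416949]
 [  0.           0.           1.        ]] [[-0.0617651  -0.97473977  0.21463332  0.42270269]
 [-0.99808773  0.06084529 -0.01089612  0.04242587]
 [-0.00243855 -0.21489588 -0.97663392  1.01814937]
 [ 0.          0.          0.          1.        ]]
```

View pics/scene0.png

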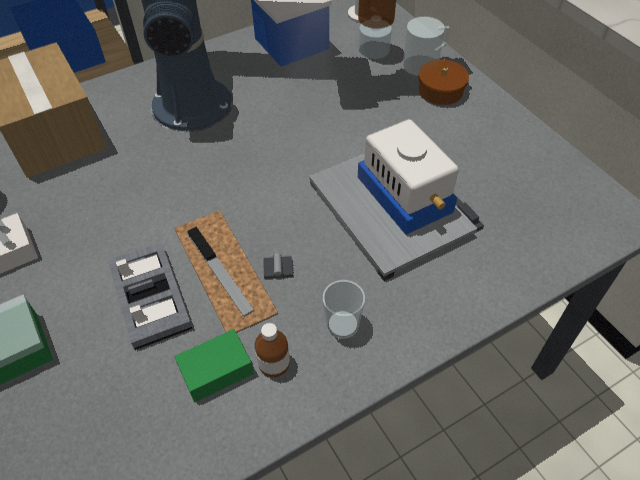

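View pics/top0.png

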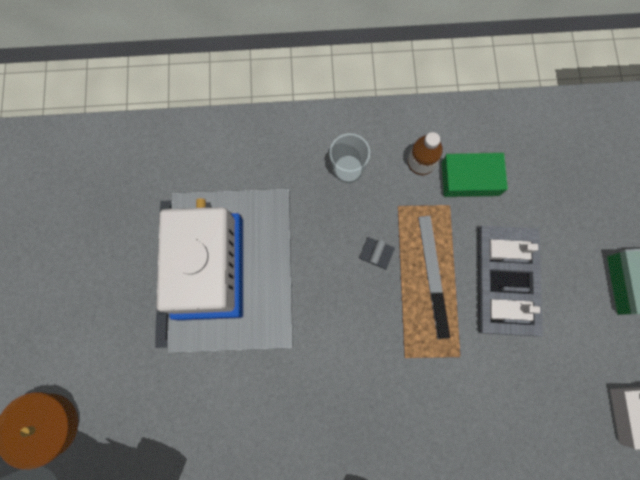

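The pictures show two shims, with the middle cutout empty. The pump plate's front edge is at u≈291 in the top view. The fulcrum is at (377,252), the bar is on its mat around (435,280), and the case is around (512,280). Next I'll measure them.

```bash
cat > h.py <<'E'
from rig import *
import cv2,numpy as np
def ray(n,u,v,z):
    m=camera_model(n);K=m["intrinsics"];P=m["pose"]
    d=P[:3,:3]@np.linalg.inv(K)@np.array([u,v,1.]);o=P[:3,3]
    return o+d*(z-o[2])/d[2]
def cloud(n,d):
    m=camera_model(n);K=m["intrinsics"];P=m["pose"]
    v,u=np.mgrid[:480,:640];c=np.stack([(u-K[0,2])/K[0,0]*d,(v-K[1,2])/K[1,1]*d,d],-1)
    return c@P[:3,:3].T+P[:3,3]
def proj(n,p):
    m=camera_model(n);q=np.linalg.inv(m["pose"])@np.append(p,1);q=m["intrinsics"]@q[:3];return q[:2]/q[2]
E
python3 - <<'E'
from h import *
print("base",proj("scene",[0,0,0]))
d=np.load("top0.npy");W=cloud("top",d)
np.set_printoptions(precision=4,suppress=True)
for u,v,w in [(350,300,'bench'),(280,270,'plate'),(400,350,'mat'),(430,230,'blade'),(438,320,'grip'),(377,252,'fulc'),(485,320,'case'),(505,250,'shim'),(535,246,'tab'),(505,308,'shim'),(536,310,'tab'),(500,285,'cut'),(475,175,'green')]:
    print(w,W[v,u])
img=cv2.imread("pics/top0.png")
cv2.imwrite("pics/topz.png",cv2.resize(img[190:365,270:560],None,fx=2.75,fy=2.75,interpolation=cv2.INTER_CUBIC))
E
```

```text
base [191.53511892 103.60300624]
bench [0.5051 0.0044 0.0006]
plate [0.5702 0.14   0.0314]
mat [ 0.401  -0.087   0.0041]
blade [ 0.6371 -0.1697  0.0106]
grip [ 0.4537 -0.1641  0.0228]
fulc [ 0.5954 -0.0555  0.0257]
case [ 0.4479 -0.2541  0.0285]
shim [ 0.583  -0.3115  0.029 ]
tab [ 0.5813 -0.3575  0.0651]
shim [ 0.4684 -0.2952  0.0309]
tab [ 0.4595 -0.3415  0.0643]
cut [ 0.5159 -0.2999  0.0062]
green [ 0.7367 -0.2641  0.0506]
```

View pics/topz.png

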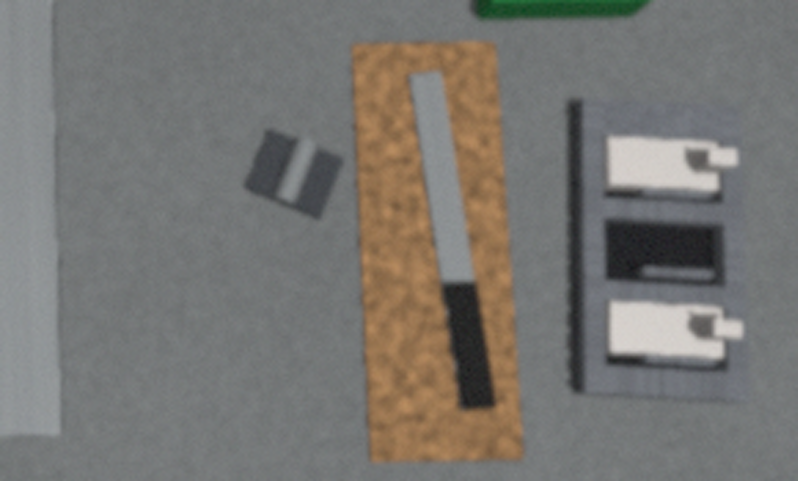

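```bash
cat > meas.py <<'E'
from h import *
np.set_printoptions(precision=4,suppress=True)
def rect(n,mask,z,name):
    cs,_=cv2.findContours(mask.astype(np.uint8),cv2.RETR_EXTERNAL,cv2.CHAIN_APPROX_NONE)
    c=max(cs,key=cv2.contourArea)[:,0]
    P=np.array([ray(n,u,v,z)[:2] for u,v in c],np.float32)
    (x,y),(w,h),a=cv2.minAreaRect(P*1000)
    print(name,"c",round(x,1),round(y,1),"size",round(w,1),round(h,1),"ang",round(a,1)); return P
def roi(u0,v0,u1,v1):
    m=np.zeros((480,640),bool);m[v0:v1,u0:u1]=1;return m
E
python3 - <<'E'
from meas import *
p=cv2.imread("pics/top0.png")[:,:,::-1].astype(int);W=cloud("top",np.load("top0.npy"))
hsv=cv2.cvtColor(p[:,:,::-1].astype(np.uint8),cv2.COLOR_BGR2HSV)
g=p.sum(2)/3
# plate edge subpixel: per row, gradient around u 280..300
E=[]
for v in range(200,340,5):
    r=g[v-2:v+3,280:302].mean(0); dd=np.abs(np.diff(r)); k=dd.argmax(); E.append([280+k+.5,v])
E=np.array(E); print(E[:,0])
Q=np.array([ray("top",u,v,.03)[:2] for u,v in E]);f=np.polyfit(Q[:,0],Q[:,1],1);print("edge y=",f, "resid",np.abs(np.polyval(f,Q[:,0])-Q[:,1]).max())
for u,v in[(290,189),(292,348)]: print("corner",ray("top",u,v,.03))
Zm=(W[...,2]>.006)&roi(340,225,396,280); rect("top",Zm,.011,"fulc(depth)")
bench=g[280:300,330:390].mean();print(bench)
rect("top",(g<bench-18)&roi(350,230,396,275),.011,"fulc dark")
rect("top",(g>bench+12)&roi(365,238,390,268),.025,"ridge")
mat=(hsv[...,1]>90)&(hsv[...,0]<25)&roi(390,198,470,365)
rect("top",mat,.006,"mat")
bl=(hsv[...,1]<60)&(g>90)&roi(412,210,448,296);rect("top",bl,.011,"blade")
gr=(g<60)&roi(425,285,455,345);rect("top",gr,.022,"grip")
for v0,v1,nm in[(235,266,"shA"),(295,325,"shB")]:
    wh=(g>170)&roi(485,v0,550,v1)
    rect("top",wh&(W[...,2]<.045),.031,nm); rect("top",wh&(W[...,2]>.055),.065,nm+" tab")
rect("top",(W[...,2]>.02)&(W[...,2]<.036)&roi(480,222,560,342),.029,"case")
E
```

```text
[288.5 288.5 288.5 288.5 288.5 288.5 289.5 289.5 289.5 289.5 289.5 289.5
 289.5 289.5 289.5 289.5 290.5 290.5 290.5 290.5 290.5 290.5 290.5 290.5
 290.5 291.5 291.5 291.5]
edge y= [-0.0219  0.133 ] resid 0.0010041811961003094
corner [0.7371 0.113  0.03  ]
corner [0.4181 0.1231 0.03  ]
fulc(depth) c 598.2 -57.5 size 60.9 52.0 ang 63.7
116.85111111111112
fulc dark c 596.5 -55.2 size 62.9 51.1 ang 63.8
ridge c 597.1 -57.8 size 7.8 45.0 ang 64.0
mat c 537.9 -155.3 size 108.3 306.7 ang 87.5
blade c 588.1 -164.4 size 160.2 26.4 ang 2.8
grip c 462.7 -168.6 size 86.4 23.4 ang 3.3
shA c 584.3 -322.3 size 78.0 34.7 ang 83.2
shA tab c 580.7 -352.6 size 17.9 9.8 ang 86.4
shB c 465.1 -308.5 size 78.2 35.0 ang 83.3
shB tab c 461.4 -338.6 size 17.4 10.0 ang 76.9
case c 524.5 -314.2 size 119.1 214.3 ang 83.3
```

```bash
python3 - <<'E'
from meas import *
p=cv2.imread("pics/top0.png");W=cloud("top",np.load("top0.npy"))
g=p.mean(2)
for nm,r in[("beaker",roi(322,125,378,188)),("bottle",roi(400,125,445,180)),("tipbox",roi(440,145,512,200))]:
    m=(W[...,2]>.01)&r&(W[...,2]<.2); q=W[m]; print(nm,q.min(0),q.max(0),np.median(q,0))
print("beaker foot px",ray("top",347,169,0))
sc=np.load("scene0.npy");Ws=cloud("scene",sc)
# scene-camera cross-checks
m=(Ws[...,2]>.006)&roi(255,245,300,285); q=Ws[m];print("fulc scene",(q.min(0)+q.max(0))/2,m.sum())
s=cv2.imread("pics/scene0.png")
m=roi(305,170,400,280);
for u,v in[(311,181),(386,268)]: print("plate corner scene",ray("scene",u,v,.030))
cv2.imwrite("pics/sz.png",cv2.resize(s[160:300,240:500],None,fx=3,fy=3,interpolation=cv2.INTER_CUBIC))
E
```

```text
beaker [ 0.7427 -0.0493  0.01  ] [0.8235 0.0276 0.1046] [ 0.8001 -0.0117  0.0693]
bottle [ 0.742  -0.2102  0.01  ] [ 0.8168 -0.1368  0.1348] [ 0.775  -0.1608  0.0863]
tipbox [ 0.7023 -0.3295  0.0101] [ 0.7915 -0.1886  0.0945] [ 0.7404 -0.2623  0.0494]
beaker foot px [ 0.7837 -0.0086  0.    ]
fulc scene [ 0.9263 -0.1888  0.5302] 592
plate corner scene [0.4362 0.1161 0.03  ]
plate corner scene [0.7291 0.1243 0.03  ]
```

View pics/sz.png

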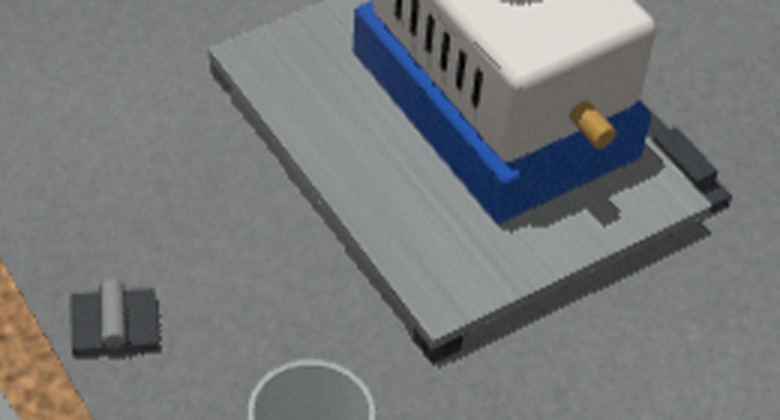

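In the enlarged view the plate's top front corners are at (210,52) and (433,340). That is (310,177.3) and (384.3,273.3) in the full picture. The fulcrum's ridge is clearly visible.

```bash
cat >> h.py <<'E'
def Rt(yaw,pitch=0):
    """tool pointing down, tool y at world angle yaw(deg); pitch about tool y"""
    a=np.radians(yaw);y=np.array([np.cos(a),np.sin(a),0]);z=np.array([0,0,-1.]);x=np.cross(y,z)
    R=np.stack([x,y,z],1)
    return R@cv2.Rodrigues(np.array([0,np.radians(pitch),0]))[0]
def plan(pos,R=None):
    s=read_state();P=np.array(s["position"]);C=np.array(s["tcp_rot"])
    if R is None:R=C
    r=np.degrees(cv2.Rodrigues(C.T@R)[0][:,0])/6
    d=np.array(pos)-P
    print("t%.1f"%s["time_s"],"P",P.round(4),"open %.2f"%s["opening"],"F",np.round(s["force"],1))
    print(" turn units",r.round(2)," shift units: before-turn axes",(C.T@d/.025).round(2)," after-turn axes",(R.T@d/.025).round(2))
E
python3 - <<'E'
from h import *
np.set_printoptions(precision=4,suppress=True)
a=ray("scene",310,177.3,.03);b=ray("scene",384.3,273.3,.03);print(a,b,(a+b)/2,np.degrees(np.arctan2(b[1]-a[1],b[0]-a[0])),np.linalg.norm(a-b))
plan([.597,-.0565,.2],Rt(-26.2))
E
```

```text
[0.4248 0.12   0.03  ] [0.7382 0.1138 0.03  ] [0.5815 0.1169 0.03  ] -1.1333011834017863 0.3135327733962562
t0.1 P [0.1578 0.6041 0.2297] open 1.00 F [-0.   0.2 -0.1]
 turn units [-0.02  0.01 16.92]  shift units: before-turn axes [-23.68 -21.12   1.22]  after-turn axes [-15.95  27.43   1.19]
```

Emit:
arm_command --commands '[{"translation": [0,0,-0.5],"dr": [0,0,0.94],"jaw": 0},{"translation": [0,0,-0.5],"dr": [0,0,0.94],"jaw": 0},{"translation": [0,0,-0.5],"dr": [0,0,0.94],"jaw": 0},{"translation": [0,0,-0.5],"dr": [0,0,0.94],"jaw": 0},{"translation": [0,0,-0.5],"dr": [0,0,0.94],"jaw": 0},{"translation": [0,0,-0.5],"dr": [0,0,0.94],"jaw": 0},{"translation": [0,0,0],"dr": [0,0,0.94],"jaw": 0},{"translation": [0,0,0],"dr": [0,0,0.94],"jaw": 0},{"translation": [0,0,0],"dr": [0,0,0.94],"jaw": 0},{"translation": [0,0,0],"dr": [0,0,0.94],"jaw": 0},{"translation": [0,0,0],"dr": [0,0,0.94],"jaw": 0},{"translation": [0,0,0],"dr": [0,0,0.94],"jaw": 0}]'

```text
time_s: 1.1
position: [0.1579, 0.6043, 0.3049]
tcp_rot: [[-0.129, 0.992, -0.001], [0.992, 0.129, -0.001], [-0.001, -0.001, -1.0]]
force: [-0.2, -0.4, -0.5]
opening: 1.0
```

Emit:
arm_command --commands '[{"translation": [0,0,0],"dr": [0,0,0.94],"jaw": 0},{"translation": [0,0,0],"dr": [0,0,0.94],"jaw": 0},{"translation": [0,0,0],"dr": [0,0,0.94],"jaw": 0},{"translation": [0,0,0],"dr": [0,0,0.94],"jaw": 0},{"translation": [0,0,0],"dr": [0,0,0.94],"jaw": 0},{"translation": [0,0,0],"dr": [0,0,0.94],"jaw": 0},{"translation": [0,0,0],"dr": [0,0,0],"jaw": 0}]'

```text
time_s: 1.68
position: [0.158, 0.6043, 0.3049]
tcp_rot: [[0.443, 0.897, -0.001], [0.897, -0.443, -0.001], [-0.001, 0.0, -1.0]]
force: [0.1, 0.7, -0.3]
opening: 1.003
```

```bash
python3 -c "
from h import *
plan([.597,-.0565,.2],Rt(-26.2));print(read_state()['joint_positions'])"
```

```text
t1.7 P [0.158  0.6043 0.3049] open 1.00 F [ 0.1  0.7 -0.3]
 turn units [ 0.    0.01 -0.01]  shift units: before-turn axes [-15.92  27.45   4.22]  after-turn axes [-15.96  27.43   4.2 ]
[ 6.51121743e+01  2.61576530e+01  7.68880601e+01 -2.93102296e-03
  7.70310232e+01  9.13857224e+01]
```

Emit:
arm_command --commands '[{"translation": [-0.57,0.98,0],"dr": [0,0,0],"jaw": 0},{"translation": [-0.57,0.98,0],"dr": [0,0,0],"jaw": 0},{"translation": [-0.57,0.98,0],"dr": [0,0,0],"jaw": 0},{"translation": [-0.57,0.98,0],"dr": [0,0,0],"jaw": 0},{"translation": [-0.57,0.98,0],"dr": [0,0,0],"jaw": 0},{"translation": [-0.57,0.98,0],"dr": [0,0,0],"jaw": 0},{"translation": [-0.57,0.98,0],"dr": [0,0,0],"jaw": 0},{"translation": [-0.57,0.98,0],"dr": [0,0,0],"jaw": 0},{"translation": [-0.57,0.98,0],"dr": [0,0,0],"jaw": 0},{"translation": [-0.57,0.98,0],"dr": [0,0,0],"jaw": 0},{"translation": [-0.57,0.98,0],"dr": [0,0,0],"jaw": 0},{"translation": [-0.57,0.98,0],"dr": [0,0,0],"jaw": 0}]'

```text
time_s: 2.68
position: [0.3468, 0.3202, 0.3054]
tcp_rot: [[0.438, 0.899, -0.0], [0.899, -0.438, -0.0], [-0.0, -0.0, -1.0]]
force: [1.5, 0.7, 0.2]
opening: 1.001
```

Emit:
arm_command --commands '[{"translation": [-0.57,0.98,0],"dr": [0,0,0],"jaw": 0},{"translation": [-0.57,0.98,0],"dr": [0,0,0],"jaw": 0},{"translation": [-0.57,0.98,0],"dr": [0,0,0],"jaw": 0},{"translation": [-0.57,0.98,0],"dr": [0,0,0],"jaw": 0},{"translation": [-0.57,0.98,0],"dr": [0,0,0],"jaw": 0},{"translation": [-0.57,0.98,0],"dr": [0,0,0],"jaw": 0},{"translation": [-0.57,0.98,0],"dr": [0,0,0],"jaw": 0},{"translation": [-0.57,0.98,0],"dr": [0,0,0],"jaw": 0},{"translation": [-0.57,0.98,0],"dr": [0,0,0],"jaw": 0},{"translation": [-0.57,0.98,0],"dr": [0,0,0],"jaw": 0},{"translation": [-0.57,0.98,0],"dr": [0,0,0],"jaw": 0},{"translation": [-0.57,0.98,0],"dr": [0,0,0],"jaw": 0}]'

```text
time_s: 3.68
position: [0.5353, 0.037, 0.3053]
tcp_rot: [[0.439, 0.899, -0.001], [0.899, -0.439, 0.0], [-0.0, -0.001, -1.0]]
force: [-0.0, -0.2, 0.2]
opening: 0.999
```

Emit:
arm_command --commands '[{"translation": [-0.57,0.98,1],"dr": [0,0,0],"jaw": 0},{"translation": [-0.57,0.98,1],"dr": [0,0,0],"jaw": 0},{"translation": [-0.57,0.98,1],"dr": [0,0,0],"jaw": 0},{"translation": [-0.57,0.98,1],"dr": [0,0,0],"jaw": 0},{"translation": [0,0,0],"dr": [0,0,0],"jaw": 0}]'

```text
time_s: 4.1
position: [0.5978, -0.0601, 0.1998]
tcp_rot: [[0.442, 0.897, -0.006], [0.897, -0.442, -0.0], [-0.003, -0.006, -1.0]]
force: [0.0, -0.4, -0.5]
opening: 1.001
```

```bash
python3 -c "
from h import *
plan([.597,-.0565,.0125],Rt(-26.2))"
```

```text
t4.1 P [ 0.5978 -0.0601  0.1998] open 1.00 F [ 0.  -0.4 -0.5]
 turn units [-0.05  0.03 -0.01]  shift units: before-turn axes [ 0.14 -0.05  7.49]  after-turn axes [ 0.12 -0.09  7.49]
```

Emit:
arm_command --commands '[{"translation": [0.12,-0.06,0.9],"dr": [0,0,0],"jaw": 0},{"translation": [0,0,1],"dr": [0,0,0],"jaw": 0},{"translation": [0,0,1],"dr": [0,0,0],"jaw": 0},{"translation": [0,0,1],"dr": [0,0,0],"jaw": 0},{"translation": [0,0,1],"dr": [0,0,0],"jaw": 0},{"translation": [0,0,1],"dr": [0,0,0],"jaw": 0},{"translation": [0,0,0.6],"dr": [0,0,0],"jaw": 0},{"translation": [0,0,0.5],"dr": [0,0,0],"jaw": 0},{"translation": [0,0,0.4],"dr": [0,0,0],"jaw": 0},{"translation": [0,0,0],"dr": [0,0,0],"jaw": 0}]'

```text
time_s: 4.93
position: [0.5966, -0.0522, 0.0189]
tcp_rot: [[0.44, 0.898, -0.003], [0.898, -0.44, 0.001], [-0.001, -0.003, -1.0]]
force: [-0.1, 0.8, -0.1]
opening: 1.003
```

Emit:
arm_command --commands '[{"translation": [0,0,0],"dr": [0,0,0],"jaw": 1},{"translation": [0,0,0],"dr": [0,0,0],"jaw": 1},{"translation": [0,0,0],"dr": [0,0,0],"jaw": 1},{"translation": [0,0,0],"dr": [0,0,0],"jaw": 1},{"translation": [0,0,0],"dr": [0,0,0],"jaw": 1},{"translation": [0,0,0],"dr": [0,0,0],"jaw": 1},{"translation": [0,0,0],"dr": [0,0,0],"jaw": 1},{"translation": [0,0,0],"dr": [0,0,0],"jaw": 1}]'

```text
time_s: 5.6
position: [0.5978, -0.0527, 0.0208]
tcp_rot: [[0.441, 0.897, 0.0], [0.897, -0.441, -0.0], [0.0, 0.0, -1.0]]
force: [-0.2, 0.4, 1.7]
opening: 0.545
```

```bash
python3 -c "
from h import *
plan([.555,.068,.0405],Rt(-1.2))
p,d=capture('top');cv2.imwrite('pics/t1.png',p[:,:,::-1])"
```

```text
t5.6 P [ 0.5978 -0.0527  0.0208] open 0.55 F [-0.2  0.4  1.7]
 turn units [ 0.    0.   -4.16]  shift units: before-turn axes [ 3.58 -3.67 -0.79]  after-turn axes [ 4.79 -1.81 -0.79]
```

View pics/t1.png

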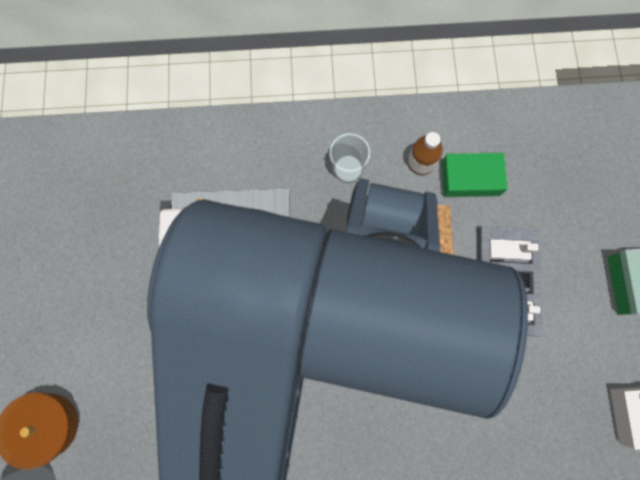

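Emit:
arm_command --commands '[{"translation": [0,0,0],"dr": [0,0,0],"jaw": 0.3},{"translation": [0,0,0],"dr": [0,0,0],"jaw": 0.3},{"translation": [0,0,0],"dr": [0,0,0],"jaw": 0.3},{"translation": [-0.15,0,0.33],"dr": [0,0,0],"jaw": 0.3},{"translation": [0,0,0],"dr": [0,0,0],"jaw": 0.3},{"translation": [0,0,0],"dr": [0,0,0],"jaw": 0.3}]'

```text
time_s: 6.15
position: [0.5952, -0.0561, 0.0114]
tcp_rot: [[0.442, 0.897, -0.002], [0.897, -0.442, 0.001], [-0.0, -0.002, -1.0]]
force: [-0.9, -0.3, -0.3]
opening: 0.693
```

Emit:
arm_command --commands '[{"translation": [0,0,0],"dr": [0,0,0],"jaw": 1},{"translation": [0,0,0],"dr": [0,0,0],"jaw": 1},{"translation": [0,0,0],"dr": [0,0,0],"jaw": 1},{"translation": [0,0,0],"dr": [0,0,0],"jaw": 1},{"translation": [0,0,0],"dr": [0,0,0],"jaw": 1},{"translation": [0,0,-0.4],"dr": [0,0,0],"jaw": 1},{"translation": [0,0,-0.4],"dr": [0,0,0],"jaw": 1},{"translation": [0,0,0],"dr": [0,0,0],"jaw": 1}]'

```text
time_s: 6.82
position: [0.5971, -0.0563, 0.0342]
tcp_rot: [[0.441, 0.897, 0.003], [0.897, -0.441, -0.001], [0.001, 0.003, -1.0]]
force: [0.8, -0.2, -4.6]
opening: 0.55
```

```bash
python3 -c "
from h import *
plan([.557,.069,.0315],Rt(-1.2))"
```

```text
t6.8 P [ 0.5971 -0.0563  0.0342] open 0.55 F [ 0.8 -0.2 -4.6]
 turn units [ 0.03  0.   -4.16]  shift units: before-turn axes [ 3.79 -3.65  0.1 ]  after-turn axes [ 4.98 -1.71  0.11]
```

Emit:
arm_command --commands '[{"translation": [0,0,0],"dr": [0,0,-0.84],"jaw": 1},{"translation": [0,0,0],"dr": [0,0,-0.83],"jaw": 1},{"translation": [0,0,0],"dr": [0,0,-0.83],"jaw": 1},{"translation": [0,0,0],"dr": [0,0,-0.83],"jaw": 1},{"translation": [0,0,0],"dr": [0,0,-0.83],"jaw": 1},{"translation": [0.9,-0.3,0],"dr": [0,0,0],"jaw": 1},{"translation": [0.9,-0.3,0],"dr": [0,0,0],"jaw": 1},{"translation": [0.9,-0.3,0],"dr": [0,0,0],"jaw": 1},{"translation": [0.9,-0.3,0],"dr": [0,0,0],"jaw": 1},{"translation": [0.9,-0.3,0],"dr": [0,0,0],"jaw": 1},{"translation": [0.4,-0.2,0],"dr": [0,0,0],"jaw": 1},{"translation": [0,0,0],"dr": [0,0,0],"jaw": 1}]'

```text
time_s: 7.82
position: [0.554, 0.0696, 0.0323]
tcp_rot: [[0.018, 1.0, -0.003], [1.0, -0.018, 0.001], [0.0, -0.003, -1.0]]
force: [-0.9, 0.3, -5.3]
opening: 0.549
```

```bash
python3 -c "
from h import *
plan([.557,.069,.0115],Rt(-1.2))"
```

```text
t7.8 P [0.554  0.0696 0.0323] open 0.55 F [-0.9  0.3 -5.3]
 turn units [-0.03 -0.    0.03]  shift units: before-turn axes [-0.02  0.12  0.83]  after-turn axes [-0.02  0.12  0.83]
```

Emit:
arm_command --commands '[{"translation": [0,0.1,0.3],"dr": [0,0,0],"jaw": 1},{"translation": [0,0,0.3],"dr": [0,0,0],"jaw": 1},{"translation": [0,0,0.18],"dr": [0,0,0],"jaw": 1},{"translation": [0,0,0],"dr": [0,0,0],"jaw": 1},{"translation": [0,0,0],"dr": [0,0,0],"jaw": 1}]'

```text
time_s: 8.23
position: [0.5589, 0.0662, 0.0121]
tcp_rot: [[0.023, 1.0, -0.0], [1.0, -0.023, -0.0], [-0.0, -0.0, -1.0]]
force: [0.1, 1.0, -4.9]
opening: 0.552
```

Emit:
arm_command --commands '[{"translation": [0.08,0,0.06],"dr": [0,0,0],"jaw": 1},{"translation": [0,0,0],"dr": [0,0,0],"jaw": 1},{"translation": [0,0,0],"dr": [0,0,0],"jaw": 1}]'

```text
time_s: 8.48
position: [0.5593, 0.0676, 0.0121]
tcp_rot: [[0.021, 1.0, 0.001], [1.0, -0.021, -0.002], [-0.002, 0.001, -1.0]]
force: [-0.9, -4.5, 4.1]
opening: 0.55
```

Emit:
arm_command --commands '[{"translation": [0,0,0],"dr": [0,0,0],"jaw": 0.25},{"translation": [0,0,0],"dr": [0,0,0],"jaw": 0.25},{"translation": [0,0,0],"dr": [0,0,0],"jaw": 0.25},{"translation": [0,0,-0.5],"dr": [0,0,0],"jaw": 0.25},{"translation": [0,0,-1],"dr": [0,0,0],"jaw": 0.25},{"translation": [0,0,-1],"dr": [0,0,0],"jaw": 0},{"translation": [0,0,-1],"dr": [0,0,0],"jaw": 0},{"translation": [-1,0,-1],"dr": [0,0,0],"jaw": 0},{"translation": [-1,0,-1],"dr": [0,0,0],"jaw": 0},{"translation": [-1,0,0],"dr": [0,0,0],"jaw": 0},{"translation": [-1,0,0],"dr": [0,0,0],"jaw": 0}]'

```text
time_s: 9.4
position: [0.558, -0.0314, 0.1519]
tcp_rot: [[0.02, 1.0, 0.006], [1.0, -0.02, -0.001], [-0.001, 0.006, -1.0]]
force: [0.3, -0.4, -0.3]
opening: 0.991
```

Emit:
arm_command --commands '[{"translation": [-1,0,0],"dr": [0,0,0],"jaw": 0},{"translation": [-1,0,0],"dr": [0,0,0],"jaw": 0},{"translation": [-1,0,0],"dr": [0,0,0],"jaw": 0},{"translation": [-1,0,0],"dr": [0,0,0],"jaw": 0},{"translation": [-1,0,0],"dr": [0,0,0],"jaw": 0},{"translation": [-1,0,0],"dr": [0,0,0],"jaw": 0},{"translation": [-1,0,0],"dr": [0,0,0],"jaw": 0}]'

```text
time_s: 9.98
position: [0.5528, -0.2065, 0.1497]
tcp_rot: [[0.021, 1.0, 0.001], [1.0, -0.021, 0.0], [0.0, 0.001, -1.0]]
force: [1.0, 0.5, 1.4]
opening: 0.999
```

```bash
python3 - <<'E'
from meas import *
p,d=capture('top');cv2.imwrite('pics/t2.png',p[:,:,::-1]);W=cloud("top",d)
p2,d2=capture('scene');cv2.imwrite('pics/s2.png',p2[:,:,::-1])
plan([.5,-.17,.1],Rt(-87.7))
E
```

```text
t10.1 P [ 0.5537 -0.2095  0.1499] open 1.00 F [ 0.3 -0.1  0.4]
 turn units [ 0.04 -0.   14.38]  shift units: before-turn axes [ 1.53 -2.19  1.98]  after-turn axes [-2.08 -1.67  1.99]
```

View pics/t2.png

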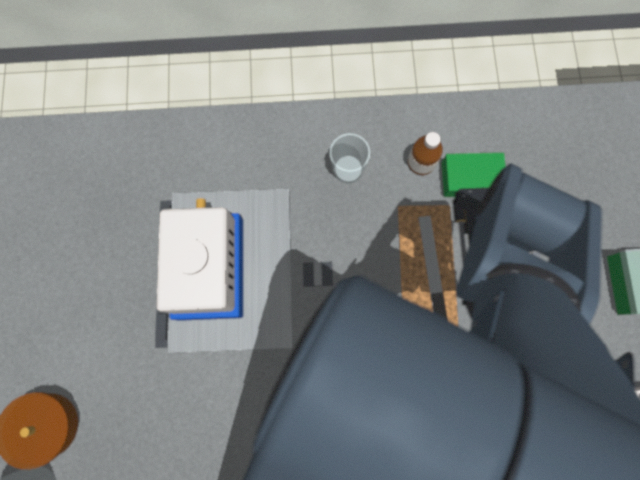

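View pics/s2.png

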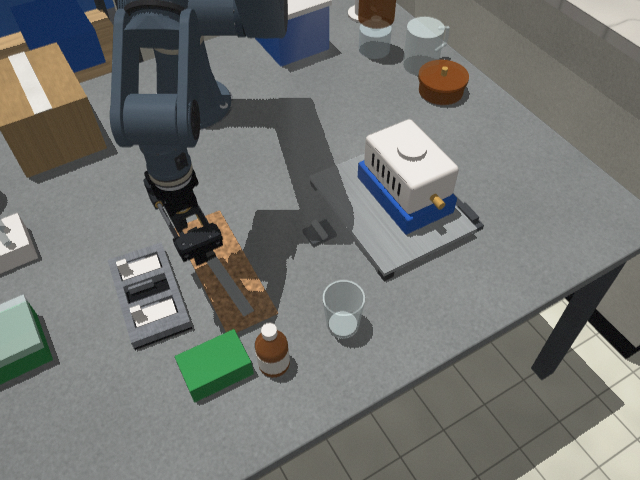

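In the top view the fulcrum stands at about (318,274), squarely in front of the plate edge at u≈290, with its ridge parallel to it. I'll measure it and check that the bar hasn't moved.

```bash
python3 - <<'E'
from meas import *
p=cv2.imread('pics/t2.png');g=p.mean(2);hsv=cv2.cvtColor(p,cv2.COLOR_BGR2HSV)
P=rect("top",(g<62)&roi(298,255,338,292),.011,"fulc")
print(P.min(0),P.max(0))
print(g[274,296:345].round())
s=cv2.imread('pics/s2.png');cv2.imwrite("pics/s2z.png",cv2.resize(s[190:330,180:420],None,fx=3,fy=3,interpolation=cv2.INTER_CUBIC))
for v in(225,250,275): print(v,g[v,412:448].round())
E
```

```text
fulc c 561.7 85.9 size 20.2 48.8 ang 87.2
[0.5369 0.0761] [0.5859 0.097 ]
[ 78.  76.  75.  75.  77.  77.  70.  60.  52.  50.  49.  45.  49.  50.
  45.  46.  52.  64.  80.  88.  91.  86.  88.  88.  85.  75.  60.  48.
  47.  50.  53.  51.  52.  48.  53.  53.  60.  73.  79.  79.  82.  82.
  85.  96. 102. 105.  99.  89.  85.]
225 [68. 72. 71. 73. 74. 76. 78. 84. 86. 89. 91. 91. 93. 88. 89. 92. 87. 91.
 90. 87. 77. 72. 74. 68. 73. 78. 83. 82. 80. 80. 77. 76. 75. 76. 73. 70.]
250 [136. 115.  88.  83.  78.  72.  76.  79.  77.  76.  78.  82.  86.  88.
  93.  90.  90.  90.  90.  91.  90.  91.  91.  88.  81.  75.  76.  74.
  76.  77.  75.  72.  74.  72.  79.  85.]
275 [73. 68. 75. 80. 77. 81. 77. 71. 72. 69. 75. 74. 74. 76. 78. 84. 90. 90.
 92. 89. 91. 90. 90. 88. 87. 90. 89. 85. 74. 61. 65. 67. 70. 72. 72. 74.]
```

View pics/s2z.png

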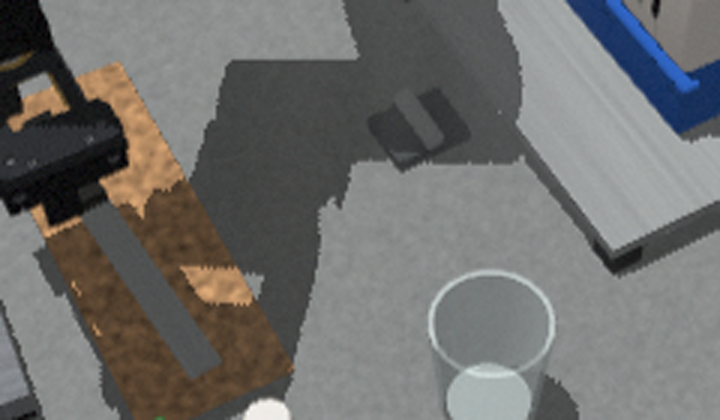

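Emit:
arm_command --commands '[{"translation": [0,0,0],"dr": [0,0,0.96],"jaw": 0},{"translation": [0,0,0],"dr": [0,0,0.96],"jaw": 0},{"translation": [0,0,0],"dr": [0,0,0.96],"jaw": 0},{"translation": [0,0,0],"dr": [0,0,0.96],"jaw": 0},{"translation": [0,0,0],"dr": [0,0,0.96],"jaw": 0},{"translation": [0,0,0],"dr": [0,0,0.96],"jaw": 0},{"translation": [0,0,0],"dr": [0,0,0.96],"jaw": 0},{"translation": [0,0,0],"dr": [0,0,0.96],"jaw": 0},{"translation": [0,0,0],"dr": [0,0,0.96],"jaw": 0},{"translation": [0,0,0],"dr": [0,0,0.96],"jaw": 0},{"translation": [0,0,0],"dr": [0,0,0.96],"jaw": 0},{"translation": [0,0,0],"dr": [0,0,0.96],"jaw": 0}]'

```text
time_s: 11.08
position: [0.5528, -0.2042, 0.1494]
tcp_rot: [[0.943, 0.333, -0.0], [0.333, -0.943, 0.001], [0.0, -0.001, -1.0]]
force: [-0.1, 0.3, -0.2]
opening: 0.999
```

Emit:
arm_command --commands '[{"translation": [0,0,0],"dr": [0,0,0.95],"jaw": 0},{"translation": [0,0,0],"dr": [0,0,0.95],"jaw": 0},{"translation": [0,0,0],"dr": [0,0,0.96],"jaw": 0},{"translation": [-0.7,-0.4,0],"dr": [0,0,0],"jaw": 0},{"translation": [-0.7,-0.4,0.5],"dr": [0,0,0],"jaw": 0},{"translation": [-0.7,-0.4,0.5],"dr": [0,0,0],"jaw": 0},{"translation": [-0.7,-0.4,0.5],"dr": [0,0,0],"jaw": 0},{"translation": [0,0,0.5],"dr": [0,0,0],"jaw": 0},{"translation": [0,0,0],"dr": [0,0,0],"jaw": 0}]'

```text
time_s: 11.83
position: [0.4787, -0.1661, 0.0976]
tcp_rot: [[0.999, 0.044, -0.005], [0.044, -0.999, 0.003], [-0.004, -0.004, -1.0]]
force: [-0.2, 0.1, -0.1]
opening: 1.0
```

```bash
python3 - <<'E'
from h import *
plan([.483,-.168,.0155],Rt(-87.7))
p2,d2=capture('scene');cv2.imwrite('pics/s3.png',cv2.resize(p2[190:340,100:340,::-1],None,fx=3,fy=3))
p2,d2=capture('top');cv2.imwrite('pics/t3.png',p2[...,::-1])
E
```

```text
t11.8 P [ 0.4787 -0.1661  0.0976] open 1.00 F [-0.2  0.1 -0.1]
 turn units [-0.03  0.04  0.04]  shift units: before-turn axes [0.18 0.09 3.28]  after-turn axes [0.17 0.08 3.29]
```

View pics/s3.png

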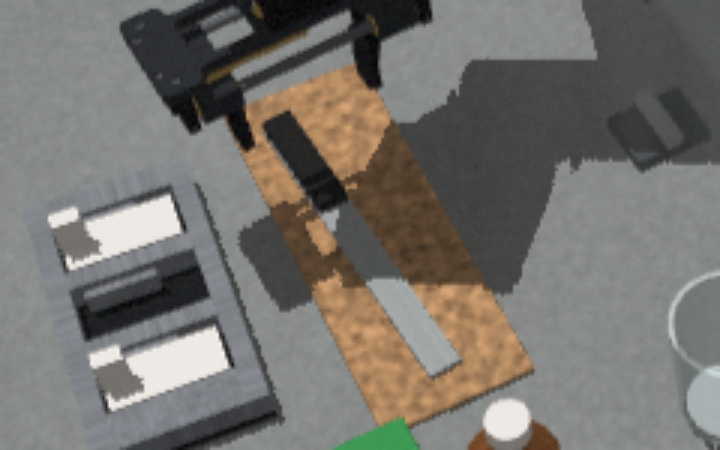

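The open jaws straddle the bar's black grip, and the bar is undisturbed. I'll go down and close.

Emit:
arm_command --commands '[{"translation": [0.08,0.05,0.7],"dr": [0,0,0],"jaw": 0},{"translation": [0,0,0.8],"dr": [0,0,0],"jaw": 0},{"translation": [0,0,0.8],"dr": [0,0,0],"jaw": 0},{"translation": [0,0,0.6],"dr": [0,0,0],"jaw": 0},{"translation": [0,0,0.3],"dr": [0,0,0],"jaw": 0},{"translation": [0,0,0],"dr": [0,0,0],"jaw": 0},{"translation": [0,0,0],"dr": [0,0,0],"jaw": 0}]'

```text
time_s: 12.52
position: [0.4841, -0.1703, 0.0193]
tcp_rot: [[0.999, 0.044, 0.001], [0.044, -0.999, -0.001], [0.001, 0.001, -1.0]]
force: [0.2, -0.2, 0.0]
opening: 0.999
```

Emit:
arm_command --commands '[{"translation": [0,0,0.13],"dr": [0,0,0],"jaw": 0.5},{"translation": [0,0,0],"dr": [0,0,0],"jaw": 1},{"translation": [0,0,0],"dr": [0,0,0],"jaw": 1},{"translation": [0,0,0],"dr": [0,0,0],"jaw": 1},{"translation": [0,0,0],"dr": [0,0,0],"jaw": 1},{"translation": [0,0,0],"dr": [0,0,0],"jaw": 1},{"translation": [0,0,0],"dr": [0,0,0],"jaw": 1},{"translation": [0,0,0],"dr": [0,0,0],"jaw": 1},{"translation": [0,0,0],"dr": [0,0,0],"jaw": 1}]'

```text
time_s: 13.27
position: [0.4832, -0.1699, 0.0156]
tcp_rot: [[0.999, 0.044, -0.0], [0.044, -0.999, 0.0], [-0.0, -0.0, -1.0]]
force: [-0.4, -0.4, -1.0]
opening: 0.408
```

Emit:
arm_command --commands '[{"translation": [0,0,0],"dr": [0,0,0],"jaw": 1},{"translation": [0,0,0],"dr": [0,0,0],"jaw": 1},{"translation": [0,0,0],"dr": [0,0,0],"jaw": 1},{"translation": [0,0,-0.4],"dr": [0,0,0],"jaw": 1},{"translation": [0,0,-0.8],"dr": [0,0,0],"jaw": 1},{"translation": [0,0,-0.8],"dr": [0,0,0],"jaw": 1},{"translation": [0,0,-0.8],"dr": [0,0,0],"jaw": 1},{"translation": [0,0,-0.8],"dr": [0,0,0],"jaw": 1},{"translation": [0,0,-0.8],"dr": [0,0,0],"jaw": 1},{"translation": [0,0,0],"dr": [0,0,0],"jaw": 1}]'

```text
time_s: 14.1
position: [0.4845, -0.1703, 0.1287]
tcp_rot: [[0.999, 0.044, 0.005], [0.044, -0.999, -0.003], [0.005, 0.003, -1.0]]
force: [1.2, -0.5, -5.6]
opening: 0.261
```

```bash
python3 - <<'E'
from h import *
plan([.556,-.09,.13],Rt(-1.3))
p2,d2=capture('scene');cv2.imwrite('pics/s4.png',cv2.resize(p2[190:340,100:340,::-1],None,fx=3,fy=3))
E
```

```text
t14.1 P [ 0.4845 -0.1703  0.1287] open 0.26 F [ 1.2 -0.5 -5.6]
 turn units [  0.06  -0.02 -14.36]  shift units: before-turn axes [ 3.   -3.08 -0.05]  after-turn axes [ 3.28  2.78 -0.05]
```

View pics/s4.png

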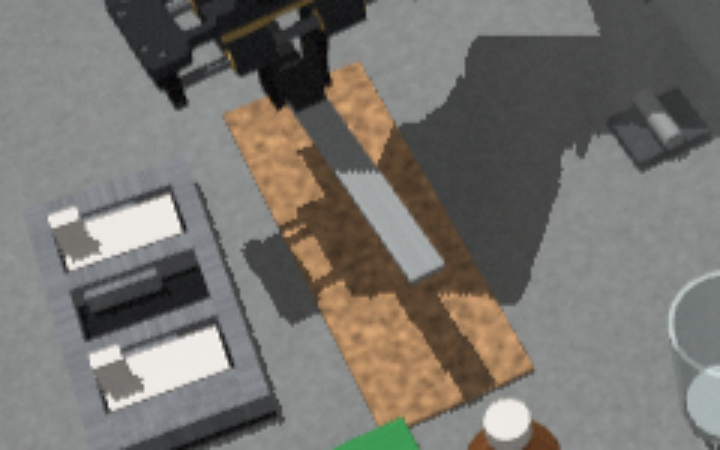

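Emit:
arm_command --commands '[{"translation": [0,0,0],"dr": [0,0,-0.8],"jaw": 1},{"translation": [0,0,0],"dr": [0,0,-0.8],"jaw": 1},{"translation": [0,0,0],"dr": [0,0,-0.8],"jaw": 1},{"translation": [0,0,0],"dr": [0,0,-0.8],"jaw": 1},{"translation": [0,0,0],"dr": [0,0,-0.8],"jaw": 1},{"translation": [0,0,0],"dr": [0,0,-0.8],"jaw": 1},{"translation": [0,0,0],"dr": [0,0,-0.8],"jaw": 1},{"translation": [0,0,0],"dr": [0,0,-0.8],"jaw": 1},{"translation": [0,0,0],"dr": [0,0,-0.8],"jaw": 1},{"translation": [0,0,0],"dr": [0,0,-0.8],"jaw": 1},{"translation": [0,0,0],"dr": [0,0,-0.8],"jaw": 1},{"translation": [0,0,0],"dr": [0,0,-0.8],"jaw": 1}]'

```text
time_s: 15.15
position: [0.4817, -0.1689, 0.1236]
tcp_rot: [[0.495, 0.869, -0.004], [0.869, -0.495, 0.003], [0.0, -0.005, -1.0]]
force: [-0.1, 1.1, -5.5]
opening: 0.267
```

Emit:
arm_command --commands '[{"translation": [0,0,0],"dr": [0,0,-0.8],"jaw": 1},{"translation": [0,0,0],"dr": [0,0,-0.8],"jaw": 1},{"translation": [0,0,0],"dr": [0,0,-0.8],"jaw": 1},{"translation": [0,0,0],"dr": [0,0,-0.8],"jaw": 1},{"translation": [0,0,0],"dr": [0,0,-0.8],"jaw": 1},{"translation": [0,0,0],"dr": [0,0,-0.36],"jaw": 1},{"translation": [0,0.7,0],"dr": [0,0,0],"jaw": 1},{"translation": [0,0.7,0],"dr": [0,0,0],"jaw": 1},{"translation": [0,0.7,0],"dr": [0,0,0],"jaw": 1},{"translation": [0,0.7,0],"dr": [0,0,0],"jaw": 1},{"translation": [0,0,0],"dr": [0,0,0],"jaw": 1},{"translation": [0,0,0],"dr": [0,0,0],"jaw": 1}]'

```text
time_s: 16.15
position: [0.5525, -0.1738, 0.1235]
tcp_rot: [[0.064, 0.998, -0.003], [0.998, -0.064, 0.002], [0.002, -0.003, -1.0]]
force: [-0.1, 0.0, -6.2]
opening: 0.27
```

```bash
python3 - <<'E'
from h import *
s=read_state();print(s["tcp_rot"].round(3))
plan([.556,-.09,.13],Rt(-1.3))
p2,d2=capture('scene');cv2.imwrite('pics/s5.png',cv2.resize(p2[130:330,130:400,::-1],None,fx=2.9,fy=2.9))
p2,d2=capture('top');cv2.imwrite('pics/t5.png',p2[...,::-1]);np.save("t5.npy",d2)
E
```

```text
[[ 0.064  0.998 -0.003]
 [ 0.998 -0.064  0.002]
 [ 0.002 -0.003 -1.   ]]
t16.1 P [ 0.5525 -0.1738  0.1235] open 0.27 F [-0.1  0.  -6.2]
 turn units [-0.03 -0.02 -0.4 ]  shift units: before-turn axes [ 3.35 -0.08 -0.26]  after-turn axes [ 3.35  0.07 -0.26]
```

View pics/s5.png

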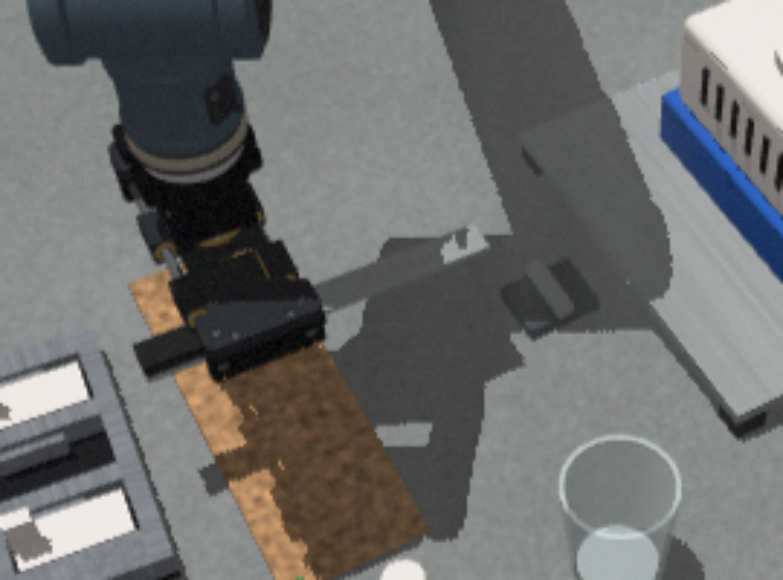

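View pics/t5.png

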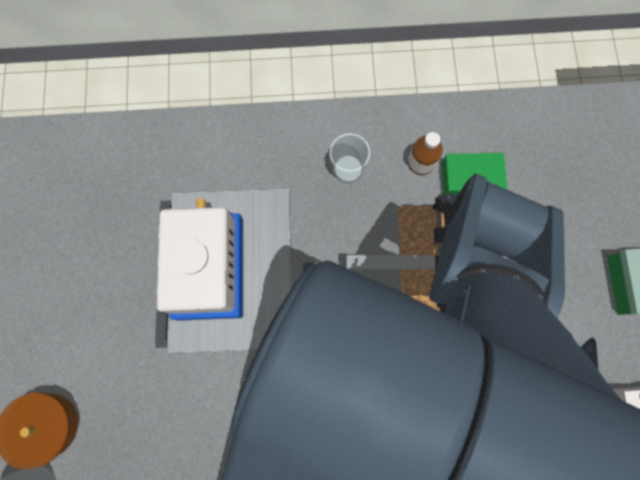

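The blade shows in the top view from (437,262) to its tip at (346,262). I'll measure how the bar lies in the hand.

```bash
cat > bar.py <<'E'
from meas import *
def bar(n,d,x0,x1,y0,y1,z0,z1):
    W=cloud(n,d);m=(W[...,2]>z0)&(W[...,2]<z1)&(W[...,0]>x0)&(W[...,0]<x1)&(W[...,1]>y0)&(W[...,1]<y1)
    q=W[m]; 
    if len(q)<20: print("few",len(q));return
    c=np.median(q,0); f=np.polyfit(q[:,1],q[:,2],1); g=np.polyfit(q[:,1],q[:,0],1)
    print(n,len(q),"ymax",np.sort(q[:,1])[-5:],"slope z/y %.3f (%.2f deg)"%(f[0],np.degrees(np.arctan(f[0]))),"z at tip",np.polyval(f,q[:,1].max()),"x at tip",np.polyval(g,q[:,1].max()),"yaw",90-np.degrees(np.arctan(g[0])))
E
python3 - <<'E'
from bar import *
bar("top",np.load("t5.npy"),.50,.62,-.09,.05,.09,.15)
W=cloud("top",np.load("t5.npy"));print(W[262,340:440:8])
E
```

```text
top 769 ymax [0.0096 0.0097 0.0099 0.0099 0.0101] slope z/y -0.000 (-0.01 deg) z at tip 0.11873954272813622 x at tip 0.5650978086948993 yaw 86.5207079751293
[[ 0.584   0.0194 -0.0012]
 [ 0.5643  0.0076  0.1179]
 [ 0.5632 -0.0068  0.1187]
 [ 0.5623 -0.0213  0.1187]
 [ 0.5614 -0.0358  0.1191]
 [ 0.5604 -0.0502  0.1198]
 [ 0.56   -0.0651  0.1162]
 [ 0.5587 -0.0792  0.1191]
 [ 0.5579 -0.0938  0.1181]
 [ 0.557  -0.1082  0.1185]
 [ 0.5555 -0.122   0.1222]
 [ 0.555  -0.137   0.1193]
 [ 0.5525 -0.1491  0.1305]]
```

Emit:
arm_command --commands '[{"translation": [0,0,0],"dr": [0,0,-0.4],"jaw": 1},{"translation": [0,0,-0.3],"dr": [0,-0.65,0],"jaw": 1},{"translation": [0,0,-0.3],"dr": [0,-0.65,0],"jaw": 1},{"translation": [0,0,0],"dr": [0,-0.65,0],"jaw": 1},{"translation": [0,0,0],"dr": [0,-0.65,0],"jaw": 1},{"translation": [0,0,0],"dr": [0,-0.65,0],"jaw": 1},{"translation": [0,0,0],"dr": [0,0,0],"jaw": 1},{"translation": [0,0,0],"dr": [0,0,0],"jaw": 1}]'

```text
time_s: 16.92
position: [0.5515, -0.1725, 0.1395]
tcp_rot: [[0.02, 1.0, -0.011], [0.943, -0.022, -0.331], [-0.331, -0.003, -0.944]]
force: [0.9, -0.2, -5.1]
opening: 0.27
```

```bash
python3 - <<'E'
from bar import *
p,d=capture('top');np.save("t6.npy",d)
bar("top",d,.50,.62,-.09,.05,.04,.15)
R=Rt(-1.3,-19.5)
plan([.5576-.002,-.0393-.0849,.0767+.030],R)
print(read_state()["tcp_rot"].round(3),R.round(3))
E
```

```text
top 63 ymax [-0.0012 -0.001  -0.0008 -0.0007 -0.0006] slope z/y -0.355 (-19.53 deg) z at tip 0.0741069666379964 x at tip 0.5633490415303248 yaw 88.73441675333534
t17.0 P [ 0.5522 -0.1735  0.14  ] open 0.27 F [ 0.6 -1.3 -5. ]
 turn units [-0.02 -0.02  0.  ]  shift units: before-turn axes [2.3  0.09 0.6 ]  after-turn axes [2.3  0.09 0.6 ]
[[ 0.021  1.    -0.009]
 [ 0.943 -0.023 -0.331]
 [-0.332 -0.002 -0.943]] [[ 0.021  1.    -0.008]
 [ 0.942 -0.023 -0.334]
 [-0.334  0.    -0.943]]
```

Emit:
arm_command --commands '[{"translation": [0.5,0.03,0.15],"dr": [0,0,0],"jaw": 1},{"translation": [0.6,0.03,0.15],"dr": [0,0,0],"jaw": 1},{"translation": [0.6,0.03,0.15],"dr": [0,0,0],"jaw": 1},{"translation": [0.6,0,0.15],"dr": [0,0,0],"jaw": 1},{"translation": [0,0,0],"dr": [0,0,0],"jaw": 1},{"translation": [0,0,0],"dr": [0,0,0],"jaw": 1}]'

```text
time_s: 17.47
position: [0.5561, -0.1253, 0.1068]
tcp_rot: [[0.022, 1.0, -0.009], [0.943, -0.024, -0.333], [-0.333, -0.001, -0.943]]
force: [-0.2, 0.4, -6.2]
opening: 0.268
```

```bash
python3 - <<'E'
from bar import *
plan([.5576,-.0393,.0767],Rt(-1.3,-19.5))
p,d=capture('top');np.save("t7.npy",d);cv2.imwrite('pics/t7.png',p[...,::-1])
bar("top",d,.50,.62,-.06,.1,.035,.15)
p2,d2=capture('scene');np.save("s7.npy",d2);cv2.imwrite('pics/s7.png',cv2.resize(p2[130:330,180:450,::-1],None,fx=2.9,fy=2.9))
E
```

```text
t17.5 P [ 0.5561 -0.1253  0.1068] open 0.27 F [-0.2  0.4 -6.2]
 turn units [-0.02 -0.01 -0.  ]  shift units: before-turn axes [ 3.64 -0.02 -0.01]  after-turn axes [ 3.64 -0.02 -0.01]
few 0
```

View pics/s7.png

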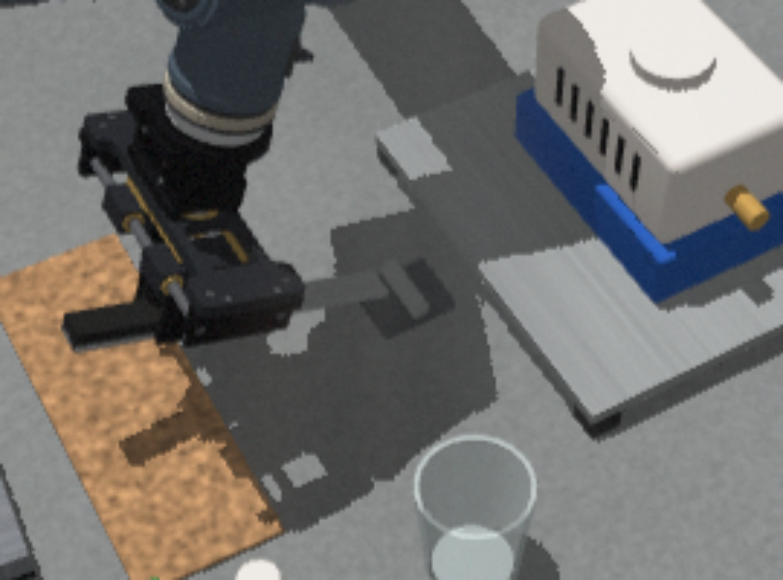

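View pics/t7.png

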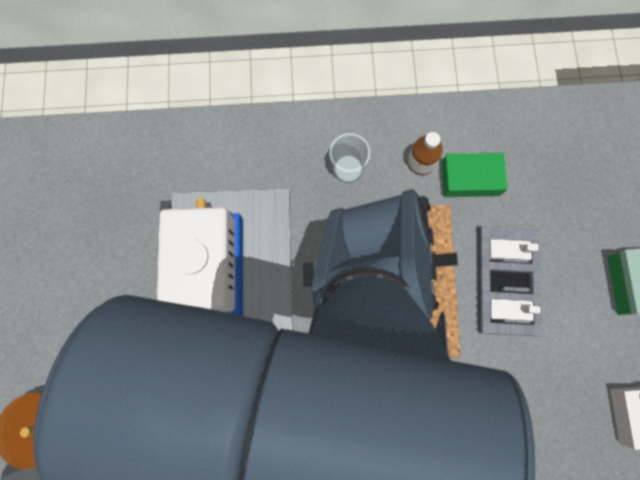

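```bash
python3 - <<'E'
from h import *
np.set_printoptions(precision=4,suppress=True)
W=cloud("scene",np.load("s7.npy"))
for zx,zy in[(320,295),(340,291),(360,288),(372,286),(400,290),(410,285),(420,310),(390,265)]:
    print(zx,zy,W[int(130+zy/2.9),int(180+zx/2.9)])
# expected: 
for p in [(.560,.046+.0,.041)]: print(proj("scene",p), (proj("scene",p)-[180,130])*2.9)
for p in [(.536,.0675,.025),(.584,.0675,.025)]: print((proj("scene",p)-[180,130])*2.9)
E
```

```text
320 295 [ 0.5622 -0.0075  0.059 ]
340 291 [0.5638 0.0082 0.054 ]
360 288 [0.5656 0.0241 0.0492]
372 286 [0.5635 0.035  0.0434]
400 290 [0.5635 0.057  0.0225]
410 285 [0.5637 0.067  0.0233]
420 310 [0.5827 0.0632 0.0181]
390 265 [0.5386 0.064  0.0233]
[311.6657 225.5651] [381.8307 277.1389]
[390.8245 258.329 ]
[423.391  300.4986]
```

Emit:
arm_command --commands '[{"translation": [0.5,0,0],"dr": [0,0,0],"jaw": 1},{"translation": [0.5,0,0],"dr": [0,0,0],"jaw": 1},{"translation": [0.5,0,0],"dr": [0,0,0],"jaw": 1},{"translation": [0.5,0,0],"dr": [0,0,0],"jaw": 1},{"translation": [0.4,0,0],"dr": [0,0,0],"jaw": 1},{"translation": [0,0,0],"dr": [0,0,0],"jaw": 1}]'

```text
time_s: 18.07
position: [0.5573, -0.0659, 0.0862]
tcp_rot: [[0.019, 1.0, -0.008], [0.943, -0.021, -0.333], [-0.333, -0.002, -0.943]]
force: [-0.1, -0.4, -5.3]
opening: 0.265
```

```bash
python3 - <<'E'
from bar import *
plan([.5576,-.0393,.0767],Rt(-1.3,-19.5))
p2,d2=capture('scene');np.save("s8.npy",d2);cv2.imwrite('pics/s8.png',cv2.resize(p2[150:290,230:430,::-1],None,fx=4,fy=4))
E
```

```text
t18.1 P [ 0.5573 -0.0659  0.0862] open 0.27 F [-0.1 -0.4 -5.3]
 turn units [-0.01 -0.01  0.02]  shift units: before-turn axes [ 1.13 -0.01  0.01]  after-turn axes [ 1.13 -0.01  0.  ]
```

View pics/s8.png

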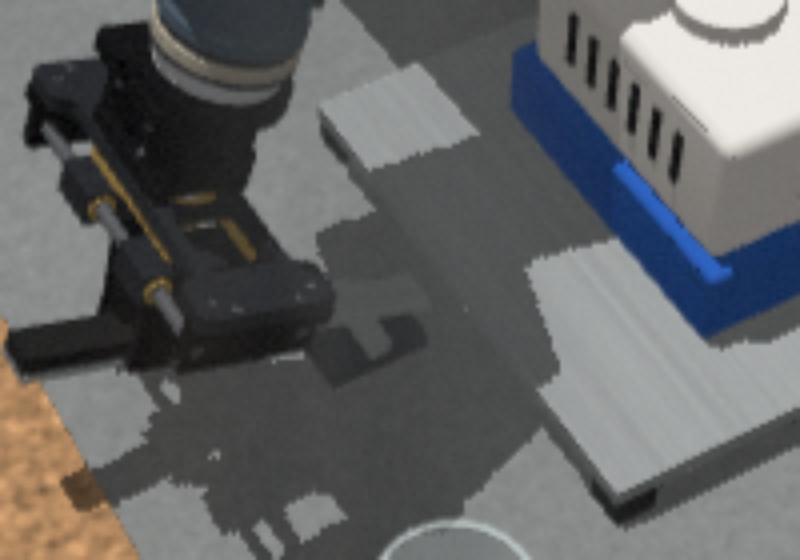

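The bar lies centred over the ridge, with its tip at zoom (428,303), just short of the plate edge. I'll slide it on.

Emit:
arm_command --commands '[{"translation": [0.3,0,0],"dr": [0,0,0],"jaw": 1},{"translation": [0.3,0,0],"dr": [0,0,0],"jaw": 1},{"translation": [0.3,0,0],"dr": [0,0,0],"jaw": 1},{"translation": [0.2,0,0],"dr": [0,0,0],"jaw": 1},{"translation": [0,0,0],"dr": [0,0,0],"jaw": 1},{"translation": [0,0,0],"dr": [0,0,0],"jaw": 1}]'

```text
time_s: 18.62
position: [0.5584, -0.0421, 0.0779]
tcp_rot: [[0.021, 1.0, -0.008], [0.942, -0.022, -0.334], [-0.334, -0.0, -0.943]]
force: [0.7, -0.0, -5.7]
opening: 0.265
```

```bash
python3 - <<'E'
from bar import *
plan([.5576,-.0393,.0767],Rt(-1.3,-19.5))
p2,d2=capture('scene');np.save("s9.npy",d2);cv2.imwrite('pics/s9.png',cv2.resize(p2[150:290,230:430,::-1],None,fx=4,fy=4))
# geometry along lever arc: TCP targets for slopes
yf,L,t=.0675,.064,.0095
for a in(.34,.2,.1,0,-.03,-.05):
    cy,cz=yf+.008*np.sin(a),.017+.008*np.cos(a)
    # bar x at contact = 61 ; TCP at -59
    D=.120+ .001
    y=cy-D*np.cos(a)+t*np.sin(a); z=cz+D*np.sin(a)+t*np.cos(a)
    print(a,round(y,4),round(z,4),"tip top z",cz-L*np.sin(a)+.005*np.cos(a))
E
```

```text
t18.6 P [ 0.5584 -0.0421  0.0779] open 0.26 F [ 0.7 -0.  -5.7]
 turn units [-0.  0.  0.]  shift units: before-turn axes [ 0.12 -0.03  0.01]  after-turn axes [ 0.12 -0.03  0.01]
0.34 -0.0407 0.0739 tip top z 0.00791263675485638
0.2 -0.0476 0.0582 tip top z 0.017026028341052227
0.1 -0.0511 0.0465 tip top z 0.023545715483217336
0 -0.0535 0.0345 tip top z 0.030000000000000002
-0.03 -0.054 0.0309 tip top z 0.03191386245169656
-0.05 -0.0542 0.0284 tip top z 0.03318242021845798
```

View pics/s9.png

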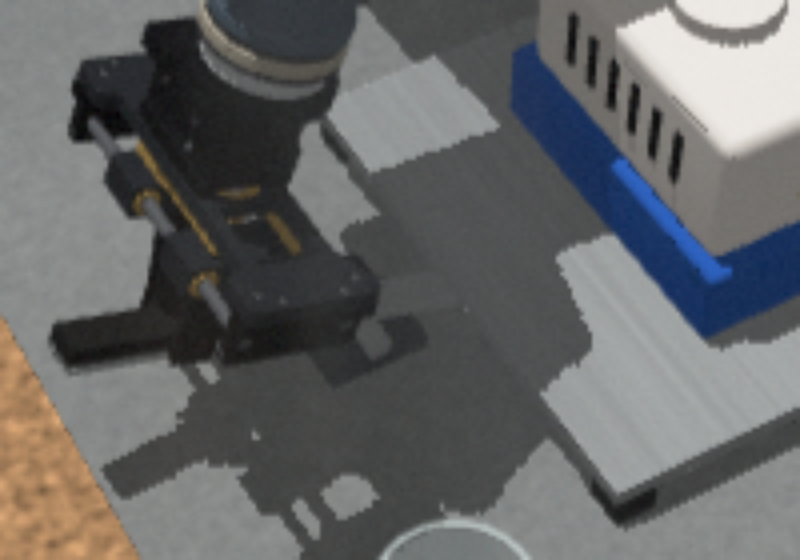

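Emit:
arm_command --commands '[{"translation": [0.13,0,0.05],"dr": [0,0,0],"jaw": 1},{"translation": [0,0,0.05],"dr": [0,0,0],"jaw": 1},{"translation": [0,0,0],"dr": [0,0,0],"jaw": 1},{"translation": [0,0,0],"dr": [0,0,0],"jaw": 1}]'

```text
time_s: 19.0
position: [0.5584, -0.0404, 0.0745]
tcp_rot: [[0.022, 1.0, -0.008], [0.942, -0.024, -0.334], [-0.334, -0.0, -0.943]]
force: [1.0, -0.1, -5.7]
opening: 0.264
```

Emit:
arm_command --commands '[{"translation": [-0.03,0,0.25],"dr": [0,0.45,0],"jaw": 1},{"translation": [-0.03,0,0.25],"dr": [0,0.45,0],"jaw": 1},{"translation": [-0.03,0,0.23],"dr": [0,0.45,0],"jaw": 1},{"translation": [0,0,0],"dr": [0,0,0],"jaw": 1},{"translation": [0,0,0],"dr": [0,0,0],"jaw": 1}]'

```text
time_s: 19.42
position: [0.5584, -0.0471, 0.0582]
tcp_rot: [[0.025, 1.0, -0.004], [0.98, -0.025, -0.196], [-0.196, 0.001, -0.981]]
force: [-0.7, 5.5, -1.5]
opening: 0.265
```

Emit:
arm_command --commands '[{"translation": [-0.03,0,0.23],"dr": [0,0.4,0],"jaw": 1},{"translation": [-0.03,0,0.23],"dr": [0,0.4,0],"jaw": 1},{"translation": [-0.03,0,0.22],"dr": [0,0.4,0],"jaw": 1},{"translation": [0,0,0],"dr": [0,0,0],"jaw": 1},{"translation": [0,0,0],"dr": [0,0,0],"jaw": 1}]'

```text
time_s: 19.83
position: [0.5583, -0.0508, 0.0425]
tcp_rot: [[0.026, 1.0, -0.001], [0.997, -0.026, -0.07], [-0.07, 0.001, -0.998]]
force: [0.3, 10.3, 3.1]
opening: 0.267
```

```bash
python3 - <<'E'
from bar import *
plan([.5576,-.0535,.0345],Rt(-1.3,0))
p2,d2=capture('scene');np.save("s10.npy",d2);cv2.imwrite('pics/s10.png',cv2.resize(p2[150:290,230:430,::-1],None,fx=4,fy=4))
E
```

```text
t19.8 P [ 0.5583 -0.0508  0.0425] open 0.27 F [ 0.3 10.3  3.1]
 turn units [ 0.01  0.67 -0.03]  shift units: before-turn axes [-0.09 -0.03  0.33]  after-turn axes [-0.11 -0.03  0.32]
```

View pics/s10.png

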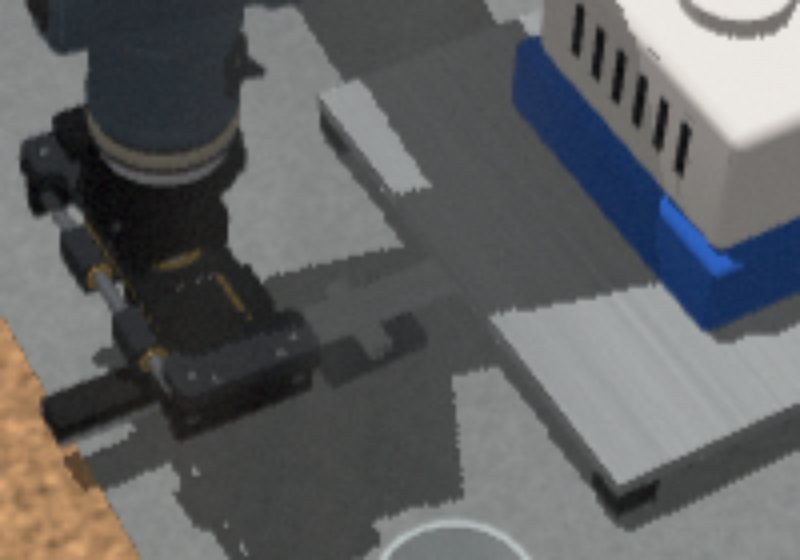

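The plate's near corner has come away from its foot, so it is rising. I'll go on to just past level.

Emit:
arm_command --commands '[{"translation": [-0.02,0,0.2],"dr": [0,0.35,0],"jaw": 1},{"translation": [-0.02,0,0.2],"dr": [0,0.35,0],"jaw": 1},{"translation": [-0.02,0,0.2],"dr": [0,0.35,0],"jaw": 1},{"translation": [0,0,0],"dr": [0,0,0],"jaw": 1},{"translation": [0,0,0],"dr": [0,0,0],"jaw": 1}]'

```text
time_s: 20.3
position: [0.5584, -0.0519, 0.0285]
tcp_rot: [[0.026, 1.0, 0.001], [0.999, -0.026, 0.041], [0.041, 0.0, -0.999]]
force: [0.2, 11.7, 8.5]
opening: 0.264
```

```bash
cat > plate.py <<'E'
from meas import *
def plate(d,n="top"):
    # plate top plane: z = 30 + (240-dist)*angle at depth; fit over plate front strip visible
    W=cloud(n,d);m=(W[...,1]>.125)&(W[...,1]<.2)&(W[...,0]>.43)&(W[...,0]<.73)&(W[...,2]>.022)&(W[...,2]<.075)
    q=W[m];dep=q[:,1]-(.1185-.022*(q[:,0]-.58)); a=(q[:,2]-.030)/(.240-dep)
    f=np.polyfit(dep,q[:,2],1)
    print(n,len(q),"plate angle by height",np.median(a).round(4),"by slope",(-f[0]).round(4))
E
python3 - <<'E'
from plate import *
plan([.5576,-.0535,.0345],Rt(-1.3,0))
p2,d2=capture('scene');np.save("s11.npy",d2);cv2.imwrite('pics/s11.png',cv2.resize(p2[150:290,230:430,::-1],None,fx=4,fy=4))
p,d=capture('top')
plate(np.load("scene0.npy"),"scene");plate(np.load("top0.npy"));plate(d2,"scene");plate(d)
E
```

```text
t20.3 P [ 0.5584 -0.0519  0.0285] open 0.26 F [ 0.2 11.7  8.5]
 turn units [ 0.   -0.39 -0.03]  shift units: before-turn axes [-0.05 -0.03 -0.24]  after-turn axes [-0.06 -0.03 -0.24]
scene 3525 plate angle by height -0.0052 by slope 0.0004
top 5624 plate angle by height 0.0023 by slope -0.0018
scene 3451 plate angle by height 0.058 by slope 0.0623
top 973 plate angle by height 0.0666 by slope 0.0655
```

View pics/s11.png

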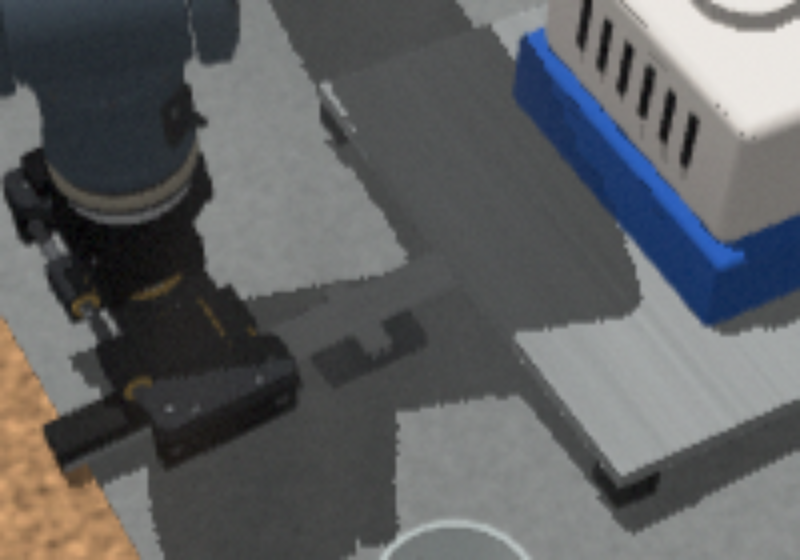

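The plate reads about 0.062. I'll let the bar go in place.

Emit:
arm_command --commands '[{"translation": [0,0,0],"dr": [0,0,0],"jaw": 0.4},{"translation": [0,0,0],"dr": [0,0,0],"jaw": 0.4},{"translation": [0,0,0],"dr": [0,0,0],"jaw": 0.4},{"translation": [0,0,0],"dr": [0,0,0],"jaw": 0.4},{"translation": [0,0,0],"dr": [0,0,0],"jaw": 0.4}]'

```text
time_s: 20.82
position: [0.5584, -0.0551, 0.0266]
tcp_rot: [[0.023, 1.0, 0.001], [0.999, -0.024, 0.036], [0.036, 0.001, -0.999]]
force: [0.1, -0.4, 0.9]
opening: 0.548
```

```bash
python3 - <<'E'
from plate import *
p2,d2=capture('scene')
plate(d2,"scene");plan([.5,-.2,.2])
E
```

```text
scene 3447 plate angle by height 0.0575 by slope 0.0646
t20.9 P [ 0.5583 -0.055   0.0264] open 0.57 F [-0.   0.4 -0.6]
 turn units [0. 0. 0.]  shift units: before-turn axes [-5.6  -2.19 -7.15]  after-turn axes [-5.6  -2.19 -7.15]
```

Emit:
arm_command --commands '[{"translation": [0,0,-0.4],"dr": [0,0,0],"jaw": 0.4},{"translation": [0,0,-1],"dr": [0,0,0],"jaw": 0.4},{"translation": [0,0,-1],"dr": [0,0,0],"jaw": 0.4},{"translation": [0,0,-1],"dr": [0,0,0],"jaw": 0.4},{"translation": [-0.5,0,-1],"dr": [0,0,0],"jaw": 0.3},{"translation": [-1,0,-1],"dr": [0,0,0],"jaw": 0.3},{"translation": [-1,0,0],"dr": [0,0,0],"jaw": 0.3},{"translation": [-1,0,0],"dr": [0,0,0],"jaw": 0.3},{"translation": [-1,0,0],"dr": [0,0,0],"jaw": 0.3},{"translation": [-1,0,0],"dr": [0,0,0],"jaw": 0.3},{"translation": [-1,0,0],"dr": [0,0,0],"jaw": 0.3},{"translation": [-1,0,0],"dr": [0,0,0],"jaw": 0.3}]'

```text
time_s: 21.87
position: [0.5533, -0.2482, 0.1551]
tcp_rot: [[0.023, 1.0, 0.001], [0.999, -0.024, 0.036], [0.036, 0.0, -0.999]]
force: [0.6, -0.6, -0.1]
opening: 0.698
```

```bash
python3 - <<'E'
from plate import *
p2,d2=capture('scene');cv2.imwrite('pics/s12.png',p2[...,::-1])
plate(d2,"scene");plan([.581,-.352,.1],Rt(-6.7))
E
```

```text
scene 3446 plate angle by height 0.0577 by slope 0.0642
t21.9 P [ 0.554  -0.2539  0.1551] open 0.70 F [ 0.5 -2.3 -0.3]
 turn units [ 0.01 -0.3   0.87]  shift units: before-turn axes [-3.96  1.17  2.09]  after-turn axes [-3.77  1.53  2.21]
```

View pics/s12.png

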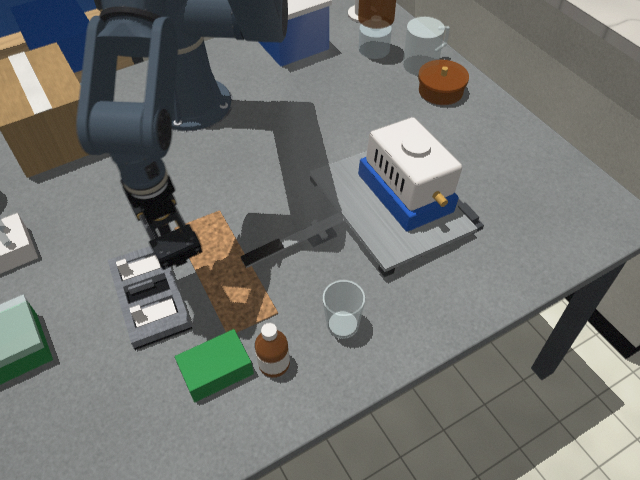

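The bar rests on the fulcrum and holds the plate at about 0.06. Next is the far shim.

Emit:
arm_command --commands '[{"translation": [0,0,0],"dr": [0.01,-0.3,0.87],"jaw": 0.3},{"translation": [-0.9,0.35,0],"dr": [0,0,0],"jaw": 0.3},{"translation": [-0.9,0.4,0],"dr": [0,0,0],"jaw": 0.3},{"translation": [-0.9,0.4,0.5],"dr": [0,0,0],"jaw": 0.3},{"translation": [-0.9,0.4,0.5],"dr": [0,0,0],"jaw": 0.3},{"translation": [-0.15,0,0.6],"dr": [0,0,0],"jaw": 0.3},{"translation": [0,0,0.5],"dr": [0,0,0],"jaw": 0.3},{"translation": [0,0,0],"dr": [0,0,0],"jaw": 0.3},{"translation": [0,0,0],"dr": [0,0,0],"jaw": 0.3}]'

```text
time_s: 22.67
position: [0.5803, -0.3426, 0.1005]
tcp_rot: [[0.114, 0.993, -0.005], [0.993, -0.114, 0.008], [0.007, -0.006, -1.0]]
force: [-0.5, 0.1, -1.2]
opening: 0.699
```

```bash
python3 - <<'E'
from plate import *
p2,d2=capture('scene');cv2.imwrite('pics/s13.png',cv2.resize(p2[200:360,80:280,::-1],None,fx=3.7,fy=3.7))
plan([.581,-.352,.046],Rt(-6.7))
E
```

```text
t22.7 P [ 0.581  -0.343   0.1015] open 0.70 F [-0.3 -0.3  0.2]
 turn units [-0.04 -0.06  0.03]  shift units: before-turn axes [-0.37  0.05  2.22]  after-turn axes [-0.36  0.04  2.22]
```

View pics/s13.png

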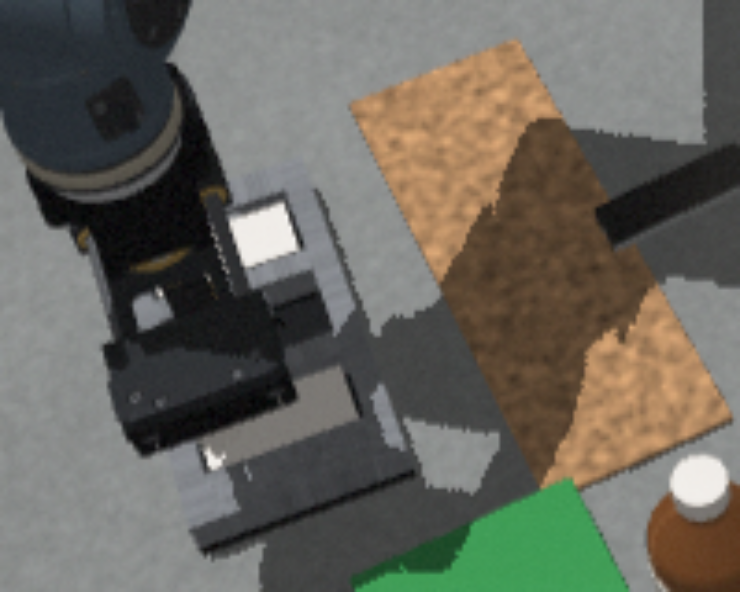

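The gripper is above the far shim's tab. I'll shift it 9 mm back, go down and close.

Emit:
arm_command --commands '[{"translation": [-0.37,0.04,0.3],"dr": [-0.04,-0.06,0.03],"jaw": 0.3},{"translation": [0,0,0.6],"dr": [0,0,0],"jaw": 0.3},{"translation": [0,0,0.6],"dr": [0,0,0],"jaw": 0.3},{"translation": [0,0,0.5],"dr": [0,0,0],"jaw": 0.3},{"translation": [0,0,0.2],"dr": [0,0,0],"jaw": 0.3},{"translation": [0,0,0],"dr": [0,0,0],"jaw": 0.3},{"translation": [0,0,0],"dr": [0,0,0],"jaw": 0.3}]'

```text
time_s: 23.3
position: [0.5815, -0.3535, 0.0464]
tcp_rot: [[0.117, 0.993, 0.001], [0.993, -0.117, -0.002], [-0.001, 0.001, -1.0]]
force: [0.1, -0.7, 0.1]
opening: 0.702
```

Emit:
arm_command --commands '[{"translation": [0,0,0],"dr": [0,0,0],"jaw": 1},{"translation": [0,0,0],"dr": [0,0,0],"jaw": 1},{"translation": [0,0,0],"dr": [0,0,0],"jaw": 1},{"translation": [0,0,0],"dr": [0,0,0],"jaw": 1},{"translation": [0,0,0],"dr": [0,0,0],"jaw": 1},{"translation": [0,0,0],"dr": [0,0,0],"jaw": 1},{"translation": [0,0,0],"dr": [0,0,0],"jaw": 1},{"translation": [0,0,0],"dr": [0,0,0],"jaw": 1},{"translation": [0,0,0],"dr": [0,0,0],"jaw": 1},{"translation": [0,0,0],"dr": [0,0,0],"jaw": 1}]'

```text
time_s: 24.13
position: [0.5787, -0.353, 0.0463]
tcp_rot: [[0.116, 0.993, -0.005], [0.993, -0.116, 0.0], [-0.0, -0.005, -1.0]]
force: [-6.1, -0.3, 3.3]
opening: 0.134
```

Emit:
arm_command --commands '[{"translation": [0,-0.1,-0.1],"dr": [0,0,0],"jaw": 1},{"translation": [0,0,-0.2],"dr": [0,0,0.1],"jaw": 1},{"translation": [0,0,-0.2],"dr": [0,0,-0.2],"jaw": 1},{"translation": [0,0,-0.2],"dr": [0,0,0.2],"jaw": 1},{"translation": [0,0,-0.2],"dr": [0,0,-0.2],"jaw": 1},{"translation": [0,0,-0.2],"dr": [0,0,0.1],"jaw": 1},{"translation": [0,0,-0.2],"dr": [0,0,0],"jaw": 1}]'

```text
time_s: 24.72
position: [0.5792, -0.3534, 0.0802]
tcp_rot: [[0.118, 0.993, 0.002], [0.993, -0.118, -0.002], [-0.002, 0.002, -1.0]]
force: [-0.5, -0.2, -1.9]
opening: 0.135
```

Emit:
arm_command --commands '[{"translation": [0,0,-0.5],"dr": [0,0,0],"jaw": 1},{"translation": [0,0,-0.8],"dr": [0,0,0],"jaw": 1},{"translation": [0,0,-0.8],"dr": [0,0,0],"jaw": 1},{"translation": [0,0,-0.8],"dr": [0,0,0],"jaw": 1},{"translation": [0,0,-0.8],"dr": [0,0,0],"jaw": 1},{"translation": [0,0,-0.6],"dr": [0,0,0],"jaw": 1},{"translation": [0,0,-0.4],"dr": [0,0,0],"jaw": 1},{"translation": [0,0,0],"dr": [0,0,0],"jaw": 1}]'

```text
time_s: 25.38
position: [0.58, -0.3541, 0.2003]
tcp_rot: [[0.117, 0.993, 0.006], [0.993, -0.117, -0.006], [-0.005, 0.007, -1.0]]
force: [-0.5, -0.9, -1.1]
opening: 0.137
```

```bash
python3 - <<'E'
from plate import *
p2,d2=capture('scene');cv2.imwrite('pics/s14.png',cv2.resize(p2[120:350,60:360,::-1],None,fx=2.6,fy=2.6))
plan([.637,-.01,.2],Rt(-1.3))
E
```

```text
t25.4 P [ 0.5793 -0.3534  0.1984] open 0.14 F [-0.7  0.7 -1.7]
 turn units [ 0.04  0.03 -0.91]  shift units: before-turn axes [13.91  0.68 -0.11]  after-turn axes [13.79  2.   -0.07]
```

View pics/s14.png

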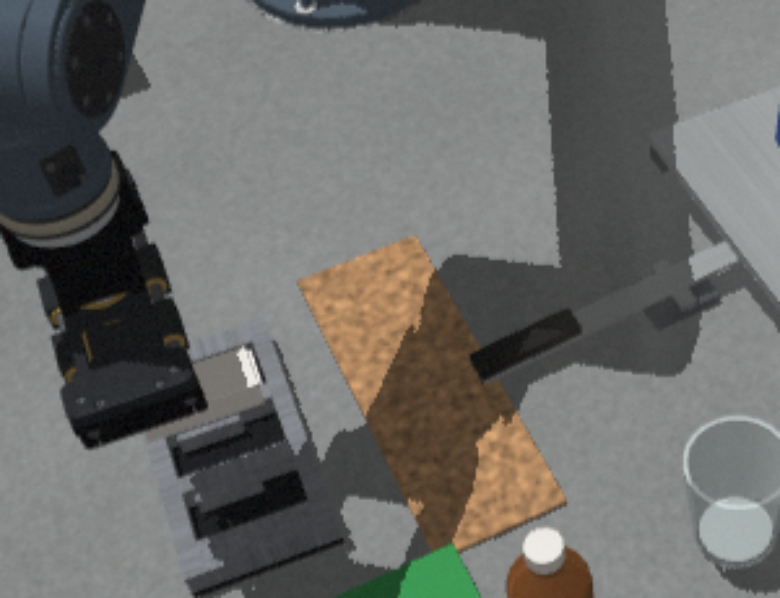

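Emit:
arm_command --commands '[{"translation": [0,0,0],"dr": [0.04,0.03,-0.9],"jaw": 1},{"translation": [0.7,0.08,0],"dr": [0,0,0],"jaw": 1},{"translation": [0.9,0.11,0],"dr": [0,0,0],"jaw": 1},{"translation": [0.9,0.11,0],"dr": [0,0,0],"jaw": 1},{"translation": [0.9,0.11,0],"dr": [0,0,0],"jaw": 1},{"translation": [0.9,0.11,0],"dr": [0,0,0],"jaw": 1},{"translation": [0.9,0.11,0],"dr": [0,0,0],"jaw": 1},{"translation": [0.9,0.11,0],"dr": [0,0,0],"jaw": 1},{"translation": [0.9,0.11,0],"dr": [0,0,0],"jaw": 1},{"translation": [0.9,0.11,0],"dr": [0,0,0],"jaw": 1},{"translation": [0.9,0.11,0],"dr": [0,0,0],"jaw": 1},{"translation": [0.9,0.11,0],"dr": [0,0,0],"jaw": 1}]'

```text
time_s: 26.43
position: [0.6127, -0.1086, 0.1954]
tcp_rot: [[0.025, 1.0, -0.006], [1.0, -0.025, 0.004], [0.003, -0.006, -1.0]]
force: [-0.1, -0.5, -1.6]
opening: 0.135
```

Emit:
arm_command --commands '[{"translation": [0.9,0.1,0],"dr": [0,0,0],"jaw": 1},{"translation": [0.9,0.1,0],"dr": [0,0,0],"jaw": 1},{"translation": [0.9,0.1,0],"dr": [0,0,0],"jaw": 1},{"translation": [0.9,0.1,0],"dr": [0,0,0],"jaw": 1},{"translation": [0.7,0.1,0],"dr": [0,0,0],"jaw": 1},{"translation": [0.7,0.1,0],"dr": [0,0,0],"jaw": 1},{"translation": [0.1,0,0],"dr": [0,0,0],"jaw": 1},{"translation": [0,0,0],"dr": [0,0,0],"jaw": 1},{"translation": [0,0,0],"dr": [0,0,0],"jaw": 1}]'

```text
time_s: 27.18
position: [0.6309, 0.016, 0.1962]
tcp_rot: [[0.023, 1.0, -0.005], [1.0, -0.023, 0.002], [0.002, -0.005, -1.0]]
force: [0.7, -0.1, -1.0]
opening: 0.134
```

```bash
python3 - <<'E'
from plate import *
p2,d2=capture('scene');cv2.imwrite('pics/s15.png',cv2.resize(p2[100:330,170:470,::-1],None,fx=2.6,fy=2.6));np.save("s15.npy",d2)
plan([.630,.02,.06],Rt(-1.3)); plate(d2,"scene")
E
```

```text
t27.2 P [0.6312 0.0154 0.1964] open 0.14 F [ 0.5 -1.  -1.3]
 turn units [-0.04 -0.02 -0.01]  shift units: before-turn axes [ 0.17 -0.03  5.45]  after-turn axes [ 0.18 -0.05  5.45]
scene 2417 plate angle by height 0.0574 by slope 0.0645
```

View pics/s15.png

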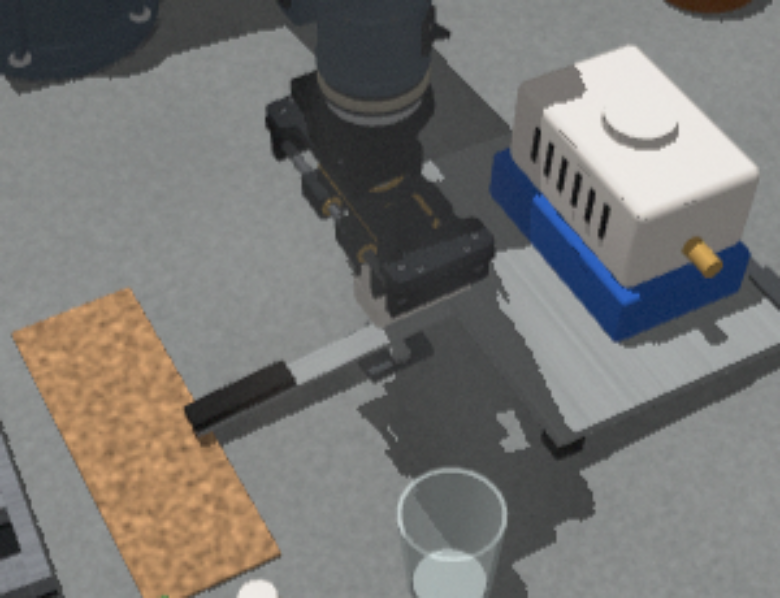

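Emit:
arm_command --commands '[{"translation": [0.1,0,0.6],"dr": [0,0,0],"jaw": 1},{"translation": [0,0,0.9],"dr": [0,0,0],"jaw": 1},{"translation": [0,0,0.9],"dr": [0,0,0],"jaw": 1},{"translation": [0,0,0.9],"dr": [0,0,0],"jaw": 1},{"translation": [0,0,0.8],"dr": [0,0,0],"jaw": 1},{"translation": [0,0,0.7],"dr": [0,0,0],"jaw": 1},{"translation": [0,0,0.5],"dr": [0,0,0],"jaw": 1},{"translation": [0,0,0.2],"dr": [0,0,0],"jaw": 1},{"translation": [0,0,0],"dr": [0,0,0],"jaw": 1},{"translation": [0,0,0],"dr": [0,0,0],"jaw": 1}]'

```text
time_s: 28.07
position: [0.6319, 0.0182, 0.0598]
tcp_rot: [[0.024, 1.0, -0.002], [1.0, -0.024, 0.002], [0.002, -0.002, -1.0]]
force: [0.5, 0.6, -0.6]
opening: 0.134
```

```bash
python3 - <<'E'
from plate import *
p2,d2=capture('scene');cv2.imwrite('pics/s16.png',cv2.resize(p2[150:300,230:430,::-1],None,fx=3.9,fy=3.9));np.save("s16.npy",d2)
p,d=capture('top');cv2.imwrite('pics/t16.png',cv2.resize(p[180:320,260:440,::-1],None,fx=4,fy=4));np.save("t16.npy",d)
plan([.630,.02,.039],Rt(-1.3))
W=cloud("scene",d2);m=(W[...,0]>.6)&(W[...,0]<.66)&(W[...,1]>.04)&(W[...,1]<.11)&(W[...,2]>.02);q=W[m];print(len(q));print(q[::max(1,len(q)//12)])
E
```

```text
t28.2 P [0.6324 0.0184 0.0606] open 0.13 F [-0.8  0.4 -1.7]
 turn units [-0.   -0.02 -0.01]  shift units: before-turn axes [ 0.06 -0.1   0.87]  after-turn axes [ 0.06 -0.1   0.87]
920
[[0.6017 0.0751 0.446 ]
 [0.6047 0.062  0.4337]
 [0.6182 0.0632 0.4303]
 [0.6035 0.0628 0.4084]
 [0.6124 0.0612 0.405 ]
 [0.638  0.0625 0.4141]
 [0.643  0.0691 0.4066]
 [0.6468 0.0611 0.4046]
 [0.6498 0.0573 0.4022]
 [0.6588 0.067  0.3982]
 [0.6582 0.0715 0.3874]
 [0.6564 0.045  0.3036]
 [0.6484 0.0518 0.1432]]
```

View pics/s16.png

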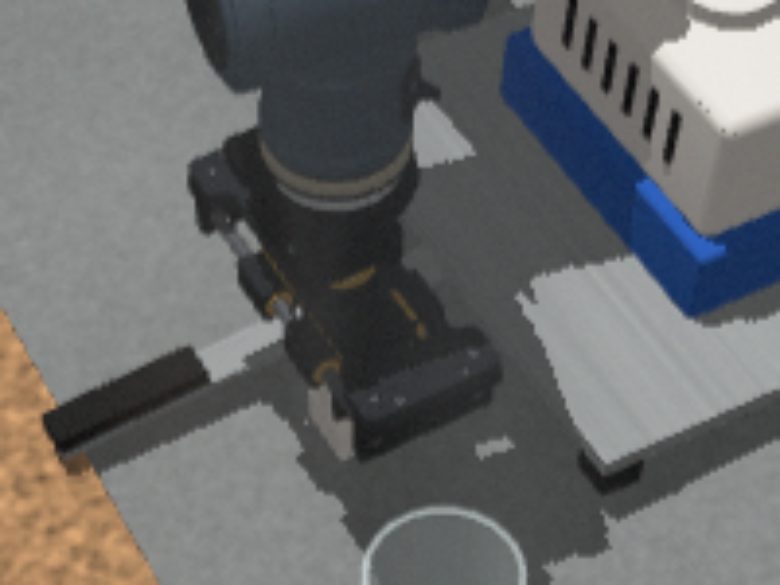

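View pics/t16.png

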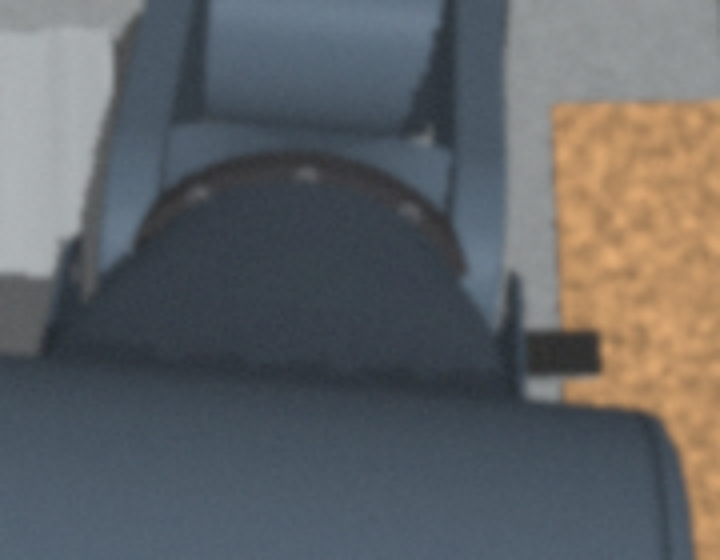

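Emit:
arm_command --commands '[{"translation": [0,-0.08,0.3],"dr": [0,0,0],"jaw": 1},{"translation": [0,0,0.3],"dr": [0,0,0],"jaw": 1},{"translation": [0,0,0.17],"dr": [0,0,0],"jaw": 1},{"translation": [0,0,0],"dr": [0,0,0],"jaw": 1},{"translation": [0,0,0],"dr": [0,0,0],"jaw": 1}]'

```text
time_s: 28.58
position: [0.629, 0.019, 0.0396]
tcp_rot: [[0.023, 1.0, -0.004], [1.0, -0.023, 0.002], [0.002, -0.004, -1.0]]
force: [-0.0, -0.4, -1.3]
opening: 0.135
```

Emit:
arm_command --commands '[{"translation": [0,0,0.05],"dr": [0,0,0],"jaw": 1},{"translation": [0,0,0],"dr": [0,0,0],"jaw": 1},{"translation": [0,0,0],"dr": [0,0,0],"jaw": 1}]'

```text
time_s: 28.83
position: [0.6295, 0.0188, 0.039]
tcp_rot: [[0.023, 1.0, -0.003], [1.0, -0.023, 0.002], [0.002, -0.003, -1.0]]
force: [-0.5, -0.3, -1.5]
opening: 0.136
```

Emit:
arm_command --commands '[{"translation": [0.4,0,0],"dr": [0,0,0],"jaw": 1},{"translation": [0.5,0,0],"dr": [0,0,0],"jaw": 1},{"translation": [0.5,0,0],"dr": [0,0,0],"jaw": 1},{"translation": [0.5,0,0],"dr": [0,0,0],"jaw": 1},{"translation": [0.5,0,0],"dr": [0,0,0],"jaw": 1},{"translation": [0.4,0,0],"dr": [0,0,0],"jaw": 1},{"translation": [0.2,0,0],"dr": [0,0,0],"jaw": 1},{"translation": [0,0,0],"dr": [0,0,0],"jaw": 1},{"translation": [0,0,0],"dr": [0,0,0],"jaw": 1}]'

```text
time_s: 29.58
position: [0.6311, 0.0942, 0.0391]
tcp_rot: [[0.022, 1.0, -0.003], [1.0, -0.022, 0.002], [0.002, -0.003, -1.0]]
force: [-0.3, -0.6, -1.3]
opening: 0.134
```

```bash
python3 - <<'E'
from plate import *
p2,d2=capture('scene');cv2.imwrite('pics/s17.png',cv2.resize(p2[150:300,230:430,::-1],None,fx=3.9,fy=3.9))
plate(d2,"scene")
plan([.630,.095,.038],Rt(-1.3))
E
```

```text
scene 1249 plate angle by height 0.0575 by slope 0.0628
t29.6 P [0.6311 0.0937 0.039 ] open 0.14 F [ 0.1 -0.4 -0.4]
 turn units [-0.03 -0.02 -0.  ]  shift units: before-turn axes [ 0.05 -0.05  0.04]  after-turn axes [ 0.05 -0.05  0.04]
```

View pics/s17.png

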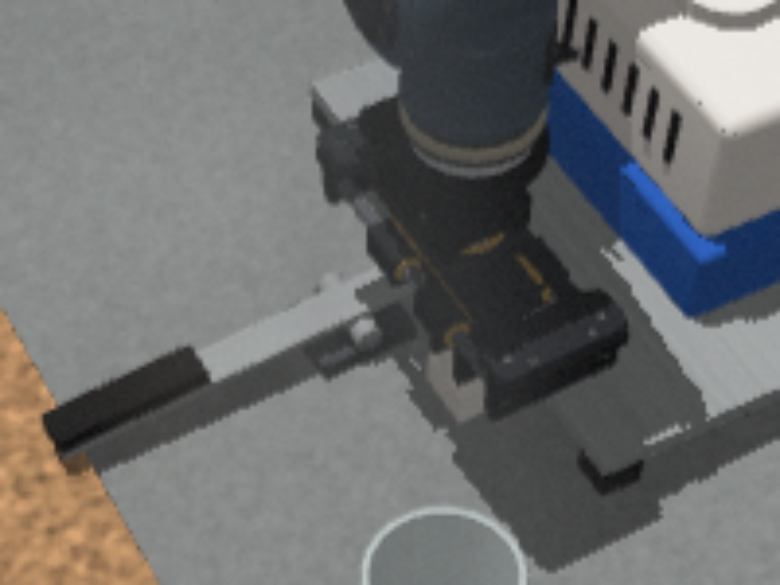

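The shim has gone in freely, with its tab just in front of the edge. I'll lower it by the last millimetre, open a little and lift away.

Emit:
arm_command --commands '[{"translation": [0.05,0,0.05],"dr": [0,0,0],"jaw": 1},{"translation": [0,0,0],"dr": [0,0,0],"jaw": 1},{"translation": [0,0,0],"dr": [0,0,0],"jaw": 0.65},{"translation": [0,0,0],"dr": [0,0,0],"jaw": 0.65},{"translation": [0,0,0],"dr": [0,0,0],"jaw": 0.65},{"translation": [0,0,0],"dr": [0,0,0],"jaw": 0.65},{"translation": [0,0,-0.4],"dr": [0,0,0],"jaw": 0.65},{"translation": [0,0,-0.8],"dr": [0,0,0],"jaw": 0.65},{"translation": [0,0,-1],"dr": [0,0,0],"jaw": 0.65},{"translation": [0,0,-1],"dr": [0,0,0],"jaw": 0.65},{"translation": [-0.5,0,-1],"dr": [0,0,0],"jaw": 0.5},{"translation": [-0.5,0,-1],"dr": [0,0,0],"jaw": 0.4}]'

```text
time_s: 30.63
position: [0.6307, 0.0703, 0.1697]
tcp_rot: [[0.022, 1.0, -0.002], [1.0, -0.022, 0.002], [0.002, -0.003, -1.0]]
force: [0.7, 0.1, -0.1]
opening: 0.43
```

```bash
python3 - <<'E'
from plate import *
plan([.4605,-.34,.2],Rt(-6.7))
E
```

```text
t30.6 P [0.6307 0.0703 0.1697] open 0.43 F [ 0.7  0.1 -0.1]
 turn units [-0.02 -0.02  0.91]  shift units: before-turn axes [-16.55  -6.45  -1.23]  after-turn axes [-17.09  -4.85  -1.21]
```

Emit:
arm_command --commands '[{"translation": [-0.92,-0.36,-0.5],"dr": [0,0,0],"jaw": 0.3},{"translation": [-0.92,-0.36,-0.5],"dr": [0,0,0],"jaw": 0.3},{"translation": [-0.92,-0.36,0],"dr": [0,0,0],"jaw": 0.3},{"translation": [-0.92,-0.36,0],"dr": [0,0,0],"jaw": 0.3},{"translation": [-0.92,-0.36,0],"dr": [0,0,0],"jaw": 0.3},{"translation": [-0.92,-0.36,0],"dr": [0,0,0],"jaw": 0.3},{"translation": [-0.92,-0.36,0],"dr": [0,0,0],"jaw": 0.3},{"translation": [-0.92,-0.36,0],"dr": [0,0,0],"jaw": 0.3},{"translation": [-0.92,-0.36,0],"dr": [0,0,0],"jaw": 0.3},{"translation": [-0.92,-0.36,0],"dr": [0,0,0],"jaw": 0.3},{"translation": [-0.92,-0.36,0],"dr": [0,0,0],"jaw": 0.3},{"translation": [-0.92,-0.36,0],"dr": [0,0,0],"jaw": 0.3}]'

```text
time_s: 31.63
position: [0.516, -0.2047, 0.1934]
tcp_rot: [[0.023, 1.0, -0.002], [1.0, -0.023, 0.002], [0.002, -0.002, -1.0]]
force: [-0.2, 0.6, 0.2]
opening: 0.701
```

Emit:
arm_command --commands '[{"translation": [-0.92,-0.36,0],"dr": [0,0,0],"jaw": 0.3},{"translation": [-0.92,-0.36,0],"dr": [0,0,0],"jaw": 0.3},{"translation": [-0.92,-0.36,0],"dr": [0,0,0],"jaw": 0.3},{"translation": [-0.92,-0.36,0],"dr": [0,0,0],"jaw": 0.3},{"translation": [-0.92,-0.36,0],"dr": [0,0,0],"jaw": 0.3},{"translation": [-0.8,-0.3,0],"dr": [0,0,0.45],"jaw": 0.3},{"translation": [0,0,0.8],"dr": [0,0,0.45],"jaw": 0.3},{"translation": [0,0,0.8],"dr": [0,0,0],"jaw": 0.3},{"translation": [0,0,0.8],"dr": [0,0,0],"jaw": 0.3},{"translation": [0,0,0.8],"dr": [0,0,0],"jaw": 0.3},{"translation": [0,0,0],"dr": [0,0,0],"jaw": 0.3},{"translation": [0,0,0],"dr": [0,0,0],"jaw": 0.3}]'

```text
time_s: 32.63
position: [0.4603, -0.3368, 0.1122]
tcp_rot: [[0.117, 0.993, -0.004], [0.993, -0.117, 0.004], [0.003, -0.005, -1.0]]
force: [-0.5, 0.2, 0.2]
opening: 0.7
```

```bash
python3 - <<'E'
from plate import *
p2,d2=capture('scene');cv2.imwrite('pics/s18.png',p2[...,::-1])
p,d=capture('top');cv2.imwrite('pics/t18.png',p[...,::-1])
plate(d2,"scene"); plate(d)
plan([.461,-.339,.046],Rt(-6.7))
E
```

```text
scene 3446 plate angle by height 0.0578 by slope 0.0657
top 5709 plate angle by height 0.0663 by slope 0.0623
t32.7 P [ 0.4615 -0.3379  0.1138] open 0.70 F [ 0.2 -1.2  0.6]
 turn units [-0.01 -0.   -0.  ]  shift units: before-turn axes [-0.05 -0.01  2.71]  after-turn axes [-0.05 -0.01  2.71]
```

View pics/s18.png

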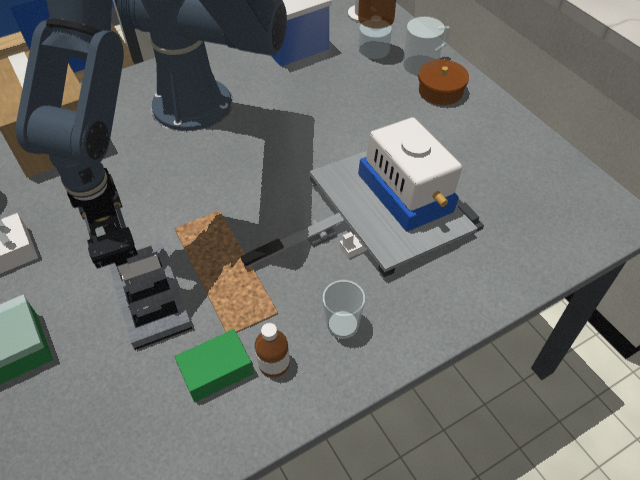

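View pics/t18.png

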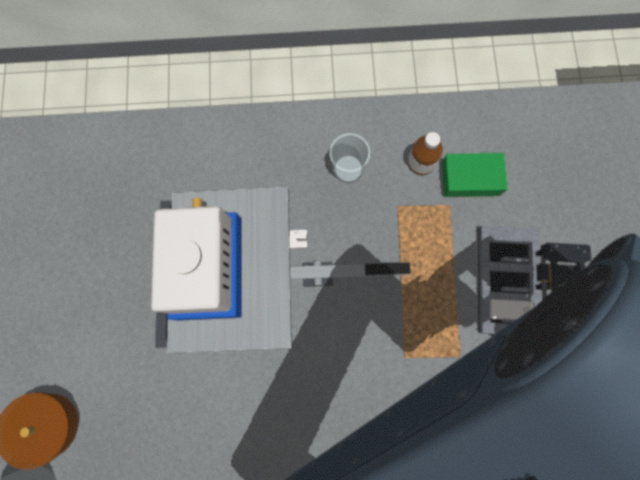

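The first shim is in: its rear shows at (298,239) in the top view, and the bar and fulcrum are unchanged. Now the second shim.

Emit:
arm_command --commands '[{"translation": [-0.05,0,0.5],"dr": [0,0,0],"jaw": 0.3},{"translation": [0,0,0.7],"dr": [0,0,0],"jaw": 0.3},{"translation": [0,0,0.7],"dr": [0,0,0],"jaw": 0.3},{"translation": [0,0,0.5],"dr": [0,0,0],"jaw": 0.3},{"translation": [0,0,0.3],"dr": [0,0,0],"jaw": 0.3},{"translation": [0,0,0],"dr": [0,0,0],"jaw": 0.3},{"translation": [0,0,0],"dr": [0,0,0],"jaw": 0.3}]'

```text
time_s: 33.32
position: [0.461, -0.3388, 0.0458]
tcp_rot: [[0.117, 0.993, -0.002], [0.993, -0.117, 0.001], [0.001, -0.002, -1.0]]
force: [-0.6, 0.3, 0.1]
opening: 0.699
```

Emit:
arm_command --commands '[{"translation": [0,0,0],"dr": [0,0,0],"jaw": 1},{"translation": [0,0,0],"dr": [0,0,0],"jaw": 1},{"translation": [0,0,0],"dr": [0,0,0],"jaw": 1},{"translation": [0,0,0],"dr": [0,0,0],"jaw": 1},{"translation": [0,0,0],"dr": [0,0,0],"jaw": 1},{"translation": [0,0,0],"dr": [0,0,0],"jaw": 1},{"translation": [0,0,0],"dr": [0,0,0],"jaw": 1},{"translation": [0,0,0],"dr": [0,0,0],"jaw": 1},{"translation": [0,0,0],"dr": [0,0,0],"jaw": 1},{"translation": [0,0,0],"dr": [0,0,0],"jaw": 1}]'

```text
time_s: 34.15
position: [0.4596, -0.3382, 0.0449]
tcp_rot: [[0.117, 0.993, -0.004], [0.993, -0.117, 0.003], [0.002, -0.005, -1.0]]
force: [-3.4, -0.4, 2.4]
opening: 0.137
```

Emit:
arm_command --commands '[{"translation": [0,-0.06,-0.1],"dr": [0,0,0],"jaw": 1},{"translation": [0,0,-0.2],"dr": [0,0,0.1],"jaw": 1},{"translation": [0,0,-0.2],"dr": [0,0,-0.2],"jaw": 1},{"translation": [0,0,-0.2],"dr": [0,0,0.2],"jaw": 1},{"translation": [0,0,-0.2],"dr": [0,0,-0.2],"jaw": 1},{"translation": [0,0,-0.2],"dr": [0,0,0.1],"jaw": 1},{"translation": [0,0,-0.3],"dr": [0,0,0],"jaw": 1},{"translation": [0,0,-0.8],"dr": [0,0,0],"jaw": 1},{"translation": [0,0,-0.9],"dr": [0,0,0],"jaw": 1},{"translation": [0,0,-0.9],"dr": [0,0,0],"jaw": 1},{"translation": [0,0,-0.9],"dr": [0,0,0],"jaw": 1},{"translation": [0,0,-0.9],"dr": [0,0,0],"jaw": 1}]'

```text
time_s: 35.15
position: [0.4588, -0.3381, 0.1918]
tcp_rot: [[0.117, 0.993, -0.003], [0.993, -0.117, 0.002], [0.002, -0.004, -1.0]]
force: [0.0, -1.1, -1.2]
opening: 0.138
```

```bash
python3 - <<'E'
from plate import *
p2,d2=capture('scene');cv2.imwrite('pics/s19.png',cv2.resize(p2[120:350,60:360,::-1],None,fx=2.6,fy=2.6))
plan([.478,.02,.2],Rt(-1.3))
E
```

```text
t35.2 P [ 0.4609 -0.3402  0.1963] open 0.13 F [ 0.8 -1.4  0.5]
 turn units [ 0.03  0.04 -0.91]  shift units: before-turn axes [14.39 -1.01 -0.21]  after-turn axes [14.42  0.36 -0.15]
```

View pics/s19.png

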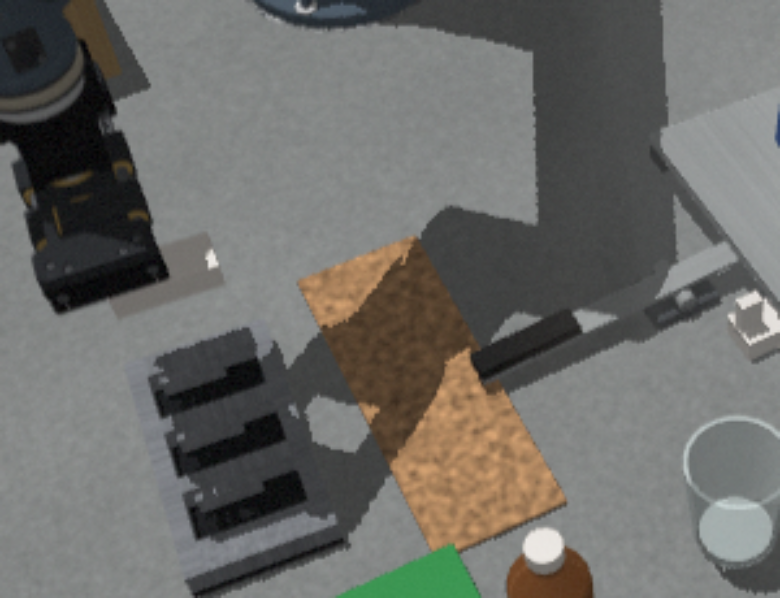

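Emit:
arm_command --commands '[{"translation": [0,0,0],"dr": [0.03,0.04,-0.91],"jaw": 1},{"translation": [0.7,0.03,0],"dr": [0,0,0],"jaw": 1},{"translation": [0.9,0.03,0],"dr": [0,0,0],"jaw": 1},{"translation": [0.9,0.03,0],"dr": [0,0,0],"jaw": 1},{"translation": [0.9,0.03,0],"dr": [0,0,0],"jaw": 1},{"translation": [0.9,0.03,0],"dr": [0,0,0],"jaw": 1},{"translation": [0.9,0.03,0],"dr": [0,0,0],"jaw": 1},{"translation": [0.9,0.03,0],"dr": [0,0,0],"jaw": 1},{"translation": [0.9,0.03,0],"dr": [0,0,0],"jaw": 1},{"translation": [0.9,0.03,0],"dr": [0,0,0],"jaw": 1},{"translation": [0.9,0.03,0],"dr": [0,0,0],"jaw": 1},{"translation": [0.9,0.03,0],"dr": [0,0,0],"jaw": 1}]'

```text
time_s: 36.2
position: [0.4717, -0.094, 0.1912]
tcp_rot: [[0.024, 1.0, -0.007], [1.0, -0.024, 0.007], [0.007, -0.008, -1.0]]
force: [0.1, 0.1, -1.7]
opening: 0.136
```

Emit:
arm_command --commands '[{"translation": [0.9,0.03,0],"dr": [0,0,0],"jaw": 1},{"translation": [0.9,0.03,0],"dr": [0,0,0],"jaw": 1},{"translation": [0.9,0.03,0],"dr": [0,0,0],"jaw": 1},{"translation": [0.9,0,0],"dr": [0,0,0],"jaw": 1},{"translation": [0.7,0,0],"dr": [0,0,0],"jaw": 1},{"translation": [0.3,0,0],"dr": [0,0,0],"jaw": 1},{"translation": [0,0,0],"dr": [0,0,0],"jaw": 1},{"translation": [0,0,0],"dr": [0,0,0],"jaw": 1}]'

```text
time_s: 36.87
position: [0.4773, 0.0188, 0.1921]
tcp_rot: [[0.021, 1.0, -0.006], [1.0, -0.021, 0.006], [0.006, -0.006, -1.0]]
force: [0.9, -0.8, -1.0]
opening: 0.137
```

```bash
python3 - <<'E'
from plate import *
p2,d2=capture('scene');cv2.imwrite('pics/s20.png',cv2.resize(p2[100:330,170:470,::-1],None,fx=2.6,fy=2.6))
plan([.480,.02,.06],Rt(-1.3));plate(d2,"scene")
E
```

```text
t36.9 P [0.4776 0.0183 0.1921] open 0.13 F [-0.4 -0.2 -1.4]
 turn units [-0.06 -0.06  0.  ]  shift units: before-turn axes [0.04 0.13 5.28]  after-turn axes [0.07 0.1  5.28]
scene 3451 plate angle by height 0.0577 by slope 0.0621
```

View pics/s20.png

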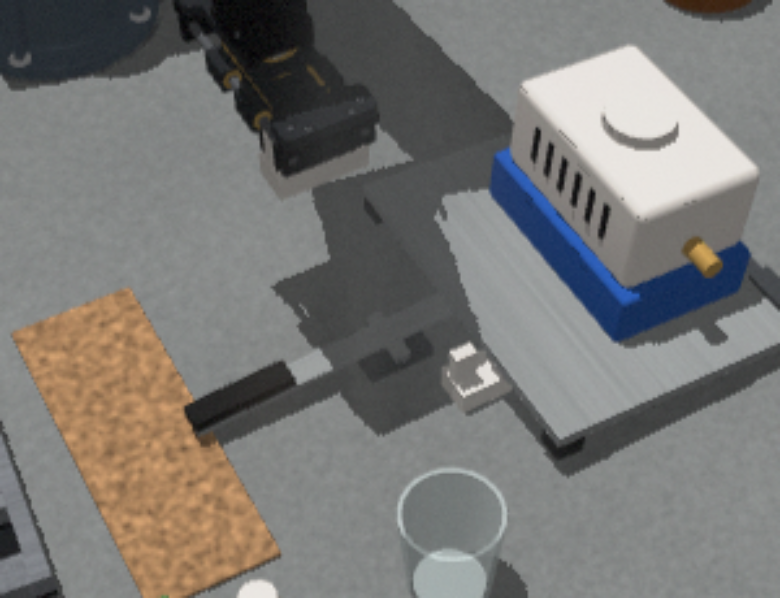

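Emit:
arm_command --commands '[{"translation": [0,0.1,0.6],"dr": [-0.06,-0.06,0],"jaw": 1},{"translation": [0,0,0.9],"dr": [0,0,0],"jaw": 1},{"translation": [0,0,0.9],"dr": [0,0,0],"jaw": 1},{"translation": [0,0,0.9],"dr": [0,0,0],"jaw": 1},{"translation": [0,0,0.8],"dr": [0,0,0],"jaw": 1},{"translation": [0,0,0.7],"dr": [0,0,0],"jaw": 1},{"translation": [0,0,0.5],"dr": [0,0,0],"jaw": 1},{"translation": [0,0,0.3],"dr": [0,0,0],"jaw": 1},{"translation": [0,0,0.3],"dr": [0,0,0],"jaw": 1},{"translation": [0,0,0.1],"dr": [0,0,0],"jaw": 1},{"translation": [0,0,0],"dr": [0,0,0],"jaw": 1},{"translation": [0,0,0],"dr": [0,0,0],"jaw": 1}]'

```text
time_s: 37.92
position: [0.4807, 0.0185, 0.0425]
tcp_rot: [[0.023, 1.0, 0.001], [1.0, -0.023, -0.0], [-0.0, 0.001, -1.0]]
force: [0.2, -0.0, -1.0]
opening: 0.134
```

```bash
python3 - <<'E'
from plate import *
plan([.480,.098,.0385],Rt(-1.3))
p2,d2=capture('scene');cv2.imwrite('pics/s21.png',cv2.resize(p2[120:290,210:430,::-1],None,fx=3.5,fy=3.5))
E
```

```text
t37.9 P [0.4807 0.0185 0.0425] open 0.13 F [ 0.2 -0.  -1. ]
 turn units [0.01 0.   0.  ]  shift units: before-turn axes [ 3.18 -0.1   0.16]  after-turn axes [ 3.18 -0.1   0.16]
```

View pics/s21.png

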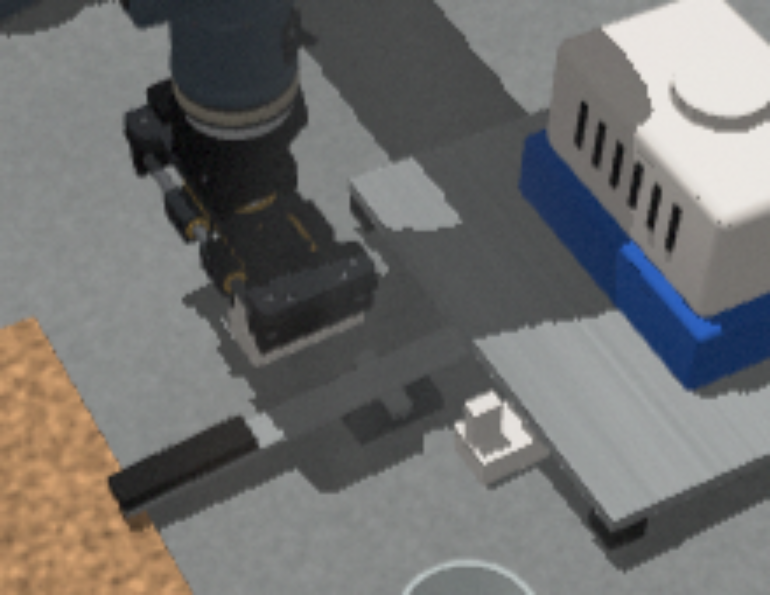

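The shim is level and clear of the bar. I'll lower it 4 mm and slide it in.

Emit:
arm_command --commands '[{"translation": [0,0,0.12],"dr": [0,0,0],"jaw": 1},{"translation": [0,0,0],"dr": [0,0,0],"jaw": 1},{"translation": [0.4,0,0],"dr": [0,0,0],"jaw": 1},{"translation": [0.5,0,0],"dr": [0,0,0],"jaw": 1},{"translation": [0.5,0,0],"dr": [0,0,0],"jaw": 1},{"translation": [0.5,0,0],"dr": [0,0,0],"jaw": 1},{"translation": [0.5,0,0],"dr": [0,0,0],"jaw": 1},{"translation": [0.5,0,0],"dr": [0,0,0],"jaw": 1},{"translation": [0.2,0,0],"dr": [0,0,0],"jaw": 1},{"translation": [0,0,0],"dr": [0,0,0],"jaw": 1},{"translation": [0,0,0],"dr": [0,0,0],"jaw": 1}]'

```text
time_s: 38.88
position: [0.4819, 0.0966, 0.0392]
tcp_rot: [[0.021, 1.0, 0.001], [1.0, -0.021, -0.0], [-0.0, 0.001, -1.0]]
force: [-0.2, -0.0, -1.1]
opening: 0.141
```

```bash
python3 - <<'E'
from plate import *
plan([.480,.098,.0375],Rt(-1.3))
p2,d2=capture('scene');cv2.imwrite('pics/s22.png',cv2.resize(p2[120:290,210:430,::-1],None,fx=3.5,fy=3.5))
E
```

```text
t38.9 P [0.4819 0.0966 0.0392] open 0.14 F [-0.2 -0.  -1.1]
 turn units [0.01 0.   0.02]  shift units: before-turn axes [ 0.05 -0.08  0.07]  after-turn axes [ 0.05 -0.08  0.07]
```

View pics/s22.png

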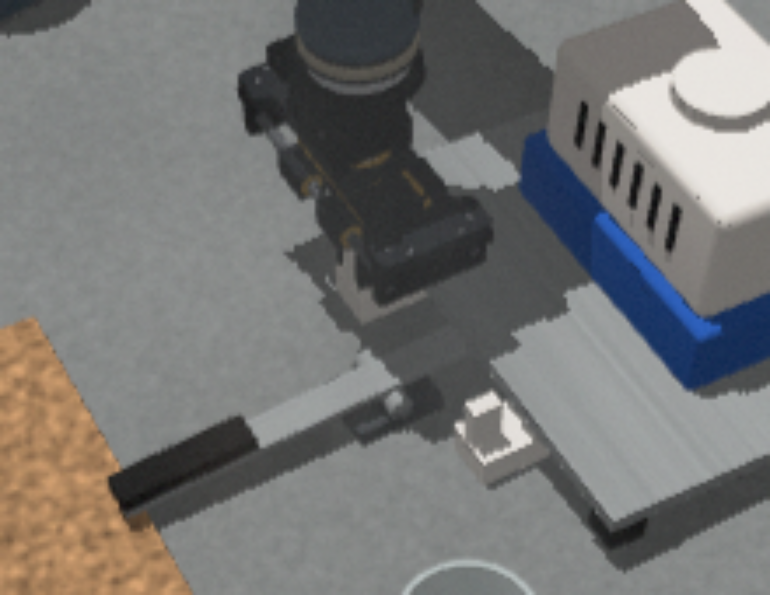

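Emit:
arm_command --commands '[{"translation": [0.05,0,0.06],"dr": [0,0,0],"jaw": 1},{"translation": [0,0,0],"dr": [0,0,0],"jaw": 1},{"translation": [0,0,0],"dr": [0,0,0],"jaw": 0.65},{"translation": [0,0,0],"dr": [0,0,0],"jaw": 0.65},{"translation": [0,0,0],"dr": [0,0,0],"jaw": 0.65},{"translation": [0,0,0],"dr": [0,0,0],"jaw": 0.65},{"translation": [0,0,-0.4],"dr": [0,0,0],"jaw": 0.65},{"translation": [0,0,-0.8],"dr": [0,0,0],"jaw": 0.65},{"translation": [0,0,-1],"dr": [0,0,0],"jaw": 0.65},{"translation": [0,0,-1],"dr": [0,0,0],"jaw": 0.65},{"translation": [-0.5,0,-1],"dr": [0,0,0],"jaw": 0.5},{"translation": [-1,0,-1],"dr": [0,0,0],"jaw": 0.4}]'

```text
time_s: 39.93
position: [0.4806, 0.0613, 0.1695]
tcp_rot: [[0.019, 1.0, 0.001], [1.0, -0.019, 0.001], [0.001, 0.001, -1.0]]
force: [0.6, -0.6, 0.5]
opening: 0.429
```

Emit:
arm_command --commands '[{"translation": [-1,0,0],"dr": [0,0,0],"jaw": 0.4},{"translation": [-1,0,0],"dr": [0,0,0],"jaw": 0.4},{"translation": [-1,0,0],"dr": [0,0,0],"jaw": 0.4},{"translation": [-1,0,0],"dr": [0,0,0],"jaw": 0.4},{"translation": [-1,0,0],"dr": [0,0,0],"jaw": 0.4},{"translation": [-1,0,0],"dr": [0,0,0],"jaw": 0.4},{"translation": [-1,0,0],"dr": [0,0,0],"jaw": 0.4},{"translation": [-1,0,0],"dr": [0,0,0],"jaw": 0.4},{"translation": [0,0,0],"dr": [0,0,0],"jaw": 0.4}]'

```text
time_s: 40.68
position: [0.4778, -0.1444, 0.1686]
tcp_rot: [[0.026, 1.0, 0.004], [1.0, -0.026, -0.003], [-0.003, 0.004, -1.0]]
force: [0.1, 0.3, 0.4]
opening: 0.6
```

```bash
python3 - <<'E'
from plate import *
p2,d2=capture('scene');cv2.imwrite('pics/s23.png',cv2.resize(p2[120:290,180:430,::-1],None,fx=3.1,fy=3.1));np.save("s23.npy",d2)
p,d=capture('top');cv2.imwrite('pics/t23.png',p[...,::-1]);np.save("t23.npy",d)
plate(d2,"scene"); plate(d)
plan([.558,-.055,.1],Rt(-1.3))
E
```

```text
scene 3458 plate angle by height 0.0581 by slope 0.0627
top 5708 plate angle by height 0.0662 by slope 0.0612
t40.8 P [ 0.4765 -0.1406  0.1681] open 0.60 F [-0.1  0.6 -0.2]
 turn units [ 0.01 -0.   -0.02]  shift units: before-turn axes [3.5  3.17 2.73]  after-turn axes [3.5  3.18 2.73]
```

View pics/s23.png

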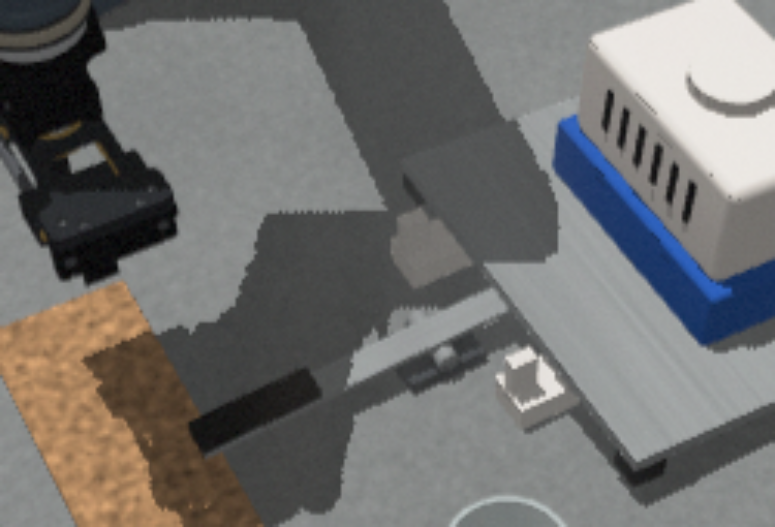

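View pics/t23.png

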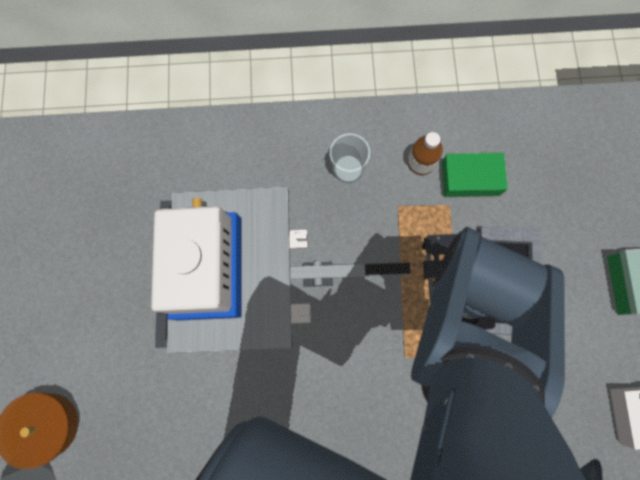

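Both shims' rears show in the top view, at (298,239) and (300,313). I'll check how far they are in and where the bar is.

```bash
python3 - <<'E'
from bar import *
p=cv2.imread("pics/t23.png").astype(int);g=p.mean(2)
for v in(238,242): print(v,g[v,284:316].round())
for v in(308,314,318): print(v,g[v,284:318].round())
for v,u in((240,307),(313,310)):
    q=ray("top",u,v,.023);e=.1185-.022*(q[0]-.58);print("rear",q,"nose under edge mm",(q[1]+.080-e)*1000)
d=np.load("t23.npy");W=cloud("top",d)
m=(W[...,0]>.53)&(W[...,0]<.59)&(W[...,1]>-.14)&(W[...,1]<-.03)&(W[...,2]>.028)&(W[...,2]<.06);q=W[m]
print("grip",np.median(q,0),q.min(0),q.max(0),np.polyfit(q[:,1],q[:,2],1),np.polyfit(q[:,1],q[:,0],1))
E
```

```text
238 [160. 158. 159. 156. 162. 188. 219. 228. 230. 230. 229. 222. 203. 186.
 183. 181. 180. 182. 187. 187. 185. 174. 146. 136. 138. 140. 139. 138.
 138. 142. 142. 139.]
242 [161. 161. 160. 161. 162. 182. 217. 228. 230. 230. 230. 231. 227. 225.
 220. 219. 220. 221. 222. 223. 223. 222. 207. 163. 140. 138. 137. 142.
 143. 140. 141. 135.]
308 [ 87.  86.  87.  89.  86.  87.  96. 114. 123. 125. 124. 124. 125. 124.
 126. 123. 125. 124. 123. 124. 124. 124. 123. 123. 120. 111.  91.  77.
  73.  73.  73.  73.  76.  73.]
314 [ 89.  89.  89.  89.  88.  88.  94. 107. 122. 127. 126. 126. 127. 123.
 123. 125. 123. 121. 124. 123. 124. 123. 124. 124. 118. 108.  93.  80.
  73.  76.  74.  76.  75.  74.]
318 [ 92.  87.  88.  86.  88.  89.  91. 110. 119. 126. 128. 125. 125. 126.
 125. 126. 126. 126. 126. 126. 128. 124. 126. 127. 126. 114.  98.  83.
  75.  72.  76.  76.  76.  73.]
rear [0.6293 0.0838 0.023 ] nose under edge mm 46.40228872269887
rear [0.4828 0.0854 0.023 ] nose under edge mm 44.739264112399205
grip [ 0.5603 -0.0732  0.0346] [ 0.5487 -0.1181  0.0281] [ 0.5723 -0.03    0.0406] [0.0447 0.0379] [0.0204 0.5617]
```

They read about 43 to 46 mm in. That passes, but with a thin margin. I'll regrip each tab and push 6 mm further.

```bash
python3 - <<'E'
from h import *
plan([.4815,.096,.12],Rt(-1.3))
E
```

```text
t40.8 P [ 0.4765 -0.1406  0.1681] open 0.60 F [-0.1  0.6 -0.2]
 turn units [ 0.01 -0.   -0.02]  shift units: before-turn axes [ 9.47 -0.03  1.93]  after-turn axes [ 9.47 -0.01  1.93]
```

Emit:
arm_command --commands '[{"translation": [0.9,0,0],"dr": [0,0,0],"jaw": 0.6},{"translation": [1,0,0],"dr": [0,0,0],"jaw": 0.6},{"translation": [1,0,0],"dr": [0,0,0],"jaw": 0.6},{"translation": [1,0,0],"dr": [0,0,0],"jaw": 0.6},{"translation": [1,0,0],"dr": [0,0,0],"jaw": 0.6},{"translation": [1,0,0],"dr": [0,0,0],"jaw": 0.6},{"translation": [1,0,0],"dr": [0,0,0],"jaw": 0.6},{"translation": [1,0,0.5],"dr": [0,0,0],"jaw": 0.6},{"translation": [0.9,0,0.7],"dr": [0,0,0],"jaw": 0.6},{"translation": [0.6,0,0.7],"dr": [0,0,0],"jaw": 0.6},{"translation": [0,0,0],"dr": [0,0,0],"jaw": 0.6},{"translation": [0,0,0],"dr": [0,0,0],"jaw": 0.6}]'

```text
time_s: 41.78
position: [0.4803, 0.0965, 0.1197]
tcp_rot: [[0.019, 1.0, -0.002], [1.0, -0.019, 0.0], [0.0, -0.002, -1.0]]
force: [-0.4, -0.3, 0.2]
opening: 0.4
```

```bash
python3 - <<'E'
from h import *
plan([.4815,.096,.040],Rt(-1.3))
E
```

```text
t41.8 P [0.4803 0.0965 0.1197] open 0.40 F [-0.4 -0.3  0.2]
 turn units [-0.02 -0.    0.04]  shift units: before-turn axes [-0.02  0.06  3.19]  after-turn axes [-0.02  0.05  3.19]
```

Emit:
arm_command --commands '[{"translation": [0,0.05,0.7],"dr": [0,0,0],"jaw": 0.6},{"translation": [0,0,0.8],"dr": [0,0,0],"jaw": 0.6},{"translation": [0,0,0.8],"dr": [0,0,0],"jaw": 0.6},{"translation": [0,0,0.5],"dr": [0,0,0],"jaw": 0.6},{"translation": [0,0,0.3],"dr": [0,0,0],"jaw": 0.6},{"translation": [0,0,0],"dr": [0,0,0],"jaw": 0.6},{"translation": [0,0,0],"dr": [0,0,0],"jaw": 1},{"translation": [0,0,0],"dr": [0,0,0],"jaw": 1},{"translation": [0,0,0],"dr": [0,0,0],"jaw": 1},{"translation": [0,0,0],"dr": [0,0,0],"jaw": 1},{"translation": [0,0,0],"dr": [0,0,0],"jaw": 1}]'

```text
time_s: 42.7
position: [0.4833, 0.0949, 0.0432]
tcp_rot: [[0.022, 1.0, 0.001], [1.0, -0.022, -0.0], [-0.0, 0.001, -1.0]]
force: [-0.9, -0.8, 3.2]
opening: 0.134
```

Emit:
arm_command --commands '[{"translation": [0.12,0,0],"dr": [0,0,0],"jaw": 1},{"translation": [0.12,0,0],"dr": [0,0,0],"jaw": 1},{"translation": [0,0,0],"dr": [0,0,0],"jaw": 1},{"translation": [0,0,0],"dr": [0,0,0],"jaw": 1}]'

```text
time_s: 43.03
position: [0.484, 0.1012, 0.0432]
tcp_rot: [[0.022, 1.0, 0.002], [1.0, -0.022, -0.0], [0.0, 0.002, -1.0]]
force: [0.2, -1.0, 5.6]
opening: 0.139
```

Emit:
arm_command --commands '[{"translation": [0,0,0],"dr": [0,0,0],"jaw": 0.6},{"translation": [0,0,0],"dr": [0,0,0],"jaw": 0.6},{"translation": [0,0,0],"dr": [0,0,0],"jaw": 0.6},{"translation": [0,0,0],"dr": [0,0,0],"jaw": 0.6},{"translation": [0,0,-0.5],"dr": [0,0,0],"jaw": 0.6},{"translation": [0,0,-0.9],"dr": [0,0,0],"jaw": 0.6},{"translation": [0,0,-0.9],"dr": [0,0,0],"jaw": 0.6},{"translation": [0,0,-0.8],"dr": [0,0,0],"jaw": 0.6},{"translation": [0,0.8,0],"dr": [0,0,0],"jaw": 0.6},{"translation": [-0.1,1,0],"dr": [0,0,0],"jaw": 0.6},{"translation": [-0.1,1,0],"dr": [0,0,0],"jaw": 0.6},{"translation": [0,1,0],"dr": [0,0,0],"jaw": 0.6}]'

```text
time_s: 44.03
position: [0.5789, 0.0936, 0.1203]
tcp_rot: [[0.022, 1.0, 0.0], [1.0, -0.022, 0.0], [0.0, 0.0, -1.0]]
force: [0.6, 0.0, -0.3]
opening: 0.399
```

Emit:
arm_command --commands '[{"translation": [0,1,0],"dr": [0,0,0],"jaw": 0.6},{"translation": [0,0.8,0],"dr": [0,0,0],"jaw": 0.6},{"translation": [0,0.2,0],"dr": [0,0,0],"jaw": 0.6},{"translation": [0,0,0],"dr": [0,0,0],"jaw": 0.6},{"translation": [0,0,0],"dr": [0,0,0],"jaw": 0.6}]'

```text
time_s: 44.45
position: [0.6263, 0.0929, 0.1194]
tcp_rot: [[0.022, 1.0, -0.003], [1.0, -0.022, 0.0], [0.0, -0.003, -1.0]]
force: [0.0, 0.4, -0.2]
opening: 0.4
```

```bash
python3 - <<'E'
from h import *
plan([.630,.0945,.042],Rt(-1.3))
E
```

```text
t44.5 P [0.6263 0.0929 0.1194] open 0.40 F [ 0.   0.4 -0.2]
 turn units [-0.03 -0.    0.01]  shift units: before-turn axes [0.07 0.15 3.09]  after-turn axes [0.07 0.15 3.1 ]
```

Emit:
arm_command --commands '[{"translation": [0.06,0.15,0.6],"dr": [-0.03,0,0],"jaw": 0.6},{"translation": [0,0,0.8],"dr": [0,0,0],"jaw": 0.6},{"translation": [0,0,0.8],"dr": [0,0,0],"jaw": 0.6},{"translation": [0,0,0.5],"dr": [0,0,0],"jaw": 0.6},{"translation": [0,0,0.3],"dr": [0,0,0],"jaw": 0.6},{"translation": [0,0,0],"dr": [0,0,0],"jaw": 0.6},{"translation": [0,0,0],"dr": [0,0,0],"jaw": 1},{"translation": [0,0,0],"dr": [0,0,0],"jaw": 1},{"translation": [0,0,0],"dr": [0,0,0],"jaw": 1},{"translation": [0,0,0],"dr": [0,0,0],"jaw": 1},{"translation": [0,0,0],"dr": [0,0,0],"jaw": 1}]'

```text
time_s: 45.37
position: [0.6324, 0.0941, 0.0459]
tcp_rot: [[0.022, 1.0, 0.005], [1.0, -0.022, -0.0], [-0.0, 0.005, -1.0]]
force: [-0.9, -1.8, 1.6]
opening: 0.131
```

Emit:
arm_command --commands '[{"translation": [0.12,0,0],"dr": [0,0,0],"jaw": 1},{"translation": [0.12,0,0],"dr": [0,0,0],"jaw": 1},{"translation": [0,0,0],"dr": [0,0,0],"jaw": 1},{"translation": [0,0,0],"dr": [0,0,0],"jaw": 1}]'

```text
time_s: 45.7
position: [0.633, 0.1004, 0.0459]
tcp_rot: [[0.022, 1.0, 0.005], [1.0, -0.022, 0.0], [0.0, 0.005, -1.0]]
force: [-0.9, -0.5, 5.0]
opening: 0.136
```

Emit:
arm_command --commands '[{"translation": [0,0,0],"dr": [0,0,0],"jaw": 0.6},{"translation": [0,0,0],"dr": [0,0,0],"jaw": 0.6},{"translation": [0,0,0],"dr": [0,0,0],"jaw": 0.6},{"translation": [0,0,0],"dr": [0,0,0],"jaw": 0.6},{"translation": [0,0,-0.5],"dr": [0,0,0],"jaw": 0.6},{"translation": [0,0,-0.9],"dr": [0,0,0],"jaw": 0.6},{"translation": [0,0,-0.9],"dr": [0,0,0],"jaw": 0.6},{"translation": [0,0,-0.9],"dr": [0,0,0],"jaw": 0.6},{"translation": [-1,0,-0.6],"dr": [0,0,0],"jaw": 0.4},{"translation": [-1,0,0],"dr": [0,0,0],"jaw": 0.4},{"translation": [-1,-0.5,0],"dr": [0,0,0],"jaw": 0.4},{"translation": [-1,-0.5,0],"dr": [0,0,0],"jaw": 0.4}]'

```text
time_s: 46.7
position: [0.6053, -0.0002, 0.1416]
tcp_rot: [[0.021, 1.0, 0.006], [1.0, -0.021, -0.001], [-0.0, 0.006, -1.0]]
force: [-0.6, -0.2, -1.0]
opening: 0.574
```

Emit:
arm_command --commands '[{"translation": [-1,-0.5,0],"dr": [0,0,0],"jaw": 0.4},{"translation": [-1,-0.5,0],"dr": [0,0,0],"jaw": 0.4},{"translation": [0,0,0],"dr": [0,0,0],"jaw": 0.4}]'

```text
time_s: 46.95
position: [0.5764, -0.0524, 0.1406]
tcp_rot: [[0.026, 1.0, 0.002], [1.0, -0.026, -0.001], [-0.001, 0.002, -1.0]]
force: [-0.7, -0.6, 0.1]
opening: 0.598
```

```bash
python3 - <<'E'
from bar import *
from plate import plate
p2,d2=capture('scene');cv2.imwrite('pics/s24.png',cv2.resize(p2[120:290,180:430,::-1],None,fx=3.1,fy=3.1))
p,d=capture('top');cv2.imwrite('pics/t24.png',p[...,::-1])
plate(d2,"scene"); plate(d)
plan([.558,-.055,.028],Rt(-1.3,2))
g=p.mean(2)
for v in(243,313): print(v,g[v,284:316].round())
E
```

```text
scene 3453 plate angle by height 0.0576 by slope 0.0627
top 5711 plate angle by height 0.0663 by slope 0.064
t47.0 P [ 0.5786 -0.0495  0.1408] open 0.60 F [-0.   0.8 -0.3]
 turn units [ 0.04  0.33 -0.02]  shift units: before-turn axes [-0.24 -0.84  4.51]  after-turn axes [-0.39 -0.82  4.5 ]
243 [174. 176. 175. 178. 179. 201. 231. 240. 240. 240. 240. 240. 240. 240.
 240. 240. 240. 239. 239. 229. 184. 134. 104.  85.  81.  81.  85.  84.
  84.  83.  81.  78.]
313 [ 99. 101.  97.  96.  97.  97. 101. 119. 132. 137. 138. 135. 135. 136.
 135. 138. 134. 135. 134. 135. 133. 128. 115.  99.  85.  79.  82.  84.
  86.  81.  81.  79.]
```

View pics/s24.png

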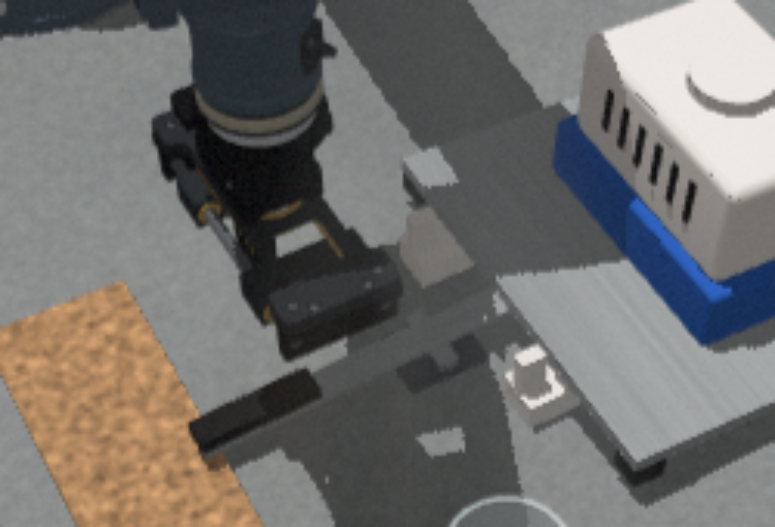

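View pics/t24.png

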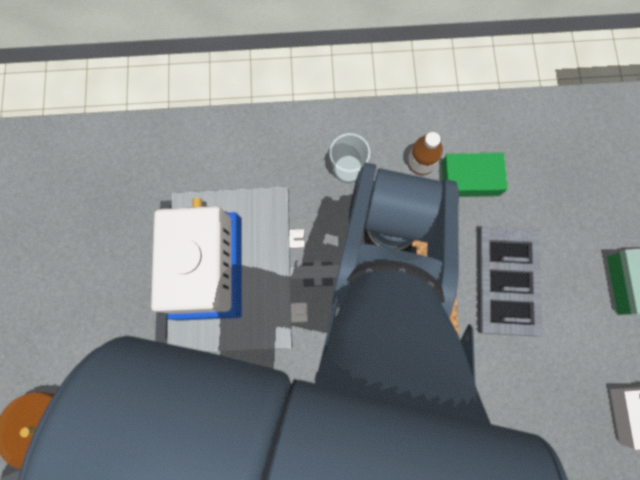

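Both shims are now about 50 mm in. Next I'll take the bar out: grip it, reverse the levering, then draw it back.

Emit:
arm_command --commands '[{"translation": [-0.35,-0.8,0],"dr": [0.04,0.33,0],"jaw": 0.4},{"translation": [0,0,0.8],"dr": [0,0,0],"jaw": 0.4},{"translation": [0,0,0.9],"dr": [0,0,0],"jaw": 0.4},{"translation": [0,0,0.8],"dr": [0,0,0],"jaw": 0.4},{"translation": [0,0,0.4],"dr": [0,0,0],"jaw": 0.4},{"translation": [0,0,0],"dr": [0,0,0],"jaw": 0.4},{"translation": [0,0,0],"dr": [0,0,0],"jaw": 0.4}]'

```text
time_s: 47.63
position: [0.5589, -0.0537, 0.0674]
tcp_rot: [[0.021, 1.0, -0.0], [0.999, -0.021, 0.035], [0.035, -0.001, -0.999]]
force: [-0.2, -0.6, 0.1]
opening: 0.6
```

```bash
python3 - <<'E'
from h import *
plan([.559,-.055,.028],Rt(-1.3,2))
p2,d2=capture('scene');cv2.imwrite('pics/s25.png',cv2.resize(p2[150:290,230:430,::-1],None,fx=4,fy=4))
E
```

```text
t47.6 P [ 0.5589 -0.0537  0.0674] open 0.60 F [-0.2 -0.6  0.1]
 turn units [-0.01  0.    0.02]  shift units: before-turn axes [-0.11  0.01  1.57]  after-turn axes [-0.11  0.01  1.57]
```

View pics/s25.png

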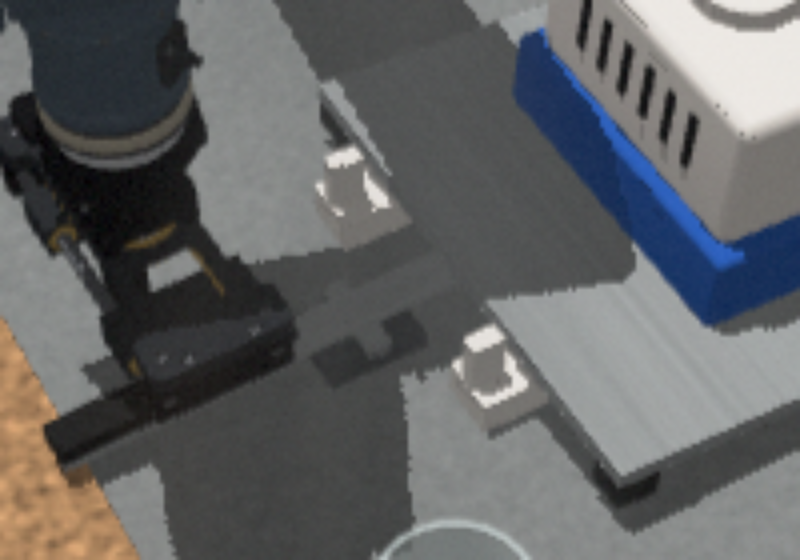

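The jaws are over the bar grip and both shims sit flat under the edge. I'll go down the remaining 39 mm and close.

Emit:
arm_command --commands '[{"translation": [-0.1,0,0.5],"dr": [0,0,0],"jaw": 0.4},{"translation": [0,0,0.5],"dr": [0,0,0],"jaw": 0.4},{"translation": [0,0,0.4],"dr": [0,0,0],"jaw": 0.4},{"translation": [0,0,0.17],"dr": [0,0,0],"jaw": 0.4},{"translation": [0,0,0],"dr": [0,0,0],"jaw": 0.4},{"translation": [0,0,0],"dr": [0,0,0],"jaw": 1},{"translation": [0,0,0],"dr": [0,0,0],"jaw": 1},{"translation": [0,0,0],"dr": [0,0,0],"jaw": 1},{"translation": [0,0,0],"dr": [0,0,0],"jaw": 1},{"translation": [0,0,0],"dr": [0,0,0],"jaw": 1},{"translation": [0,0,0],"dr": [0,0,0],"jaw": 1},{"translation": [0,0,0],"dr": [0,0,0],"jaw": 1}]'

```text
time_s: 48.68
position: [0.5585, -0.0557, 0.0284]
tcp_rot: [[0.022, 1.0, 0.0], [0.999, -0.022, 0.034], [0.034, -0.0, -0.999]]
force: [-0.4, -0.2, 0.8]
opening: 0.263
```

Emit:
arm_command --commands '[{"translation": [0.03,0,-0.2],"dr": [0,-0.38,0],"jaw": 1},{"translation": [0.03,0,-0.2],"dr": [0,-0.38,0],"jaw": 1},{"translation": [0.03,0,-0.2],"dr": [0,-0.38,0],"jaw": 1},{"translation": [0.03,0,-0.2],"dr": [0,-0.38,0],"jaw": 1},{"translation": [0.02,0,-0.2],"dr": [0,-0.38,0],"jaw": 1},{"translation": [0.02,0,-0.2],"dr": [0,-0.38,0],"jaw": 1},{"translation": [0,0,-0.04],"dr": [0,0,0],"jaw": 1},{"translation": [0,0,0],"dr": [0,0,0],"jaw": 1}]'

```text
time_s: 49.35
position: [0.5579, -0.0486, 0.0581]
tcp_rot: [[0.02, 1.0, -0.006], [0.979, -0.021, -0.201], [-0.201, -0.002, -0.98]]
force: [-0.5, 0.3, -6.1]
opening: 0.27
```

```bash
python3 - <<'E'
from plate import *
p2,d2=capture('scene');cv2.imwrite('pics/s26.png',cv2.resize(p2[150:290,230:430,::-1],None,fx=4,fy=4))
plate(d2,"scene");print(read_state()["force"],read_state()["opening"])
E
```

```text
scene 3487 plate angle by height 0.0203 by slope 0.0276
[-0.0338 -0.9928 -5.9677] 0.2695956072281419
```

View pics/s26.png

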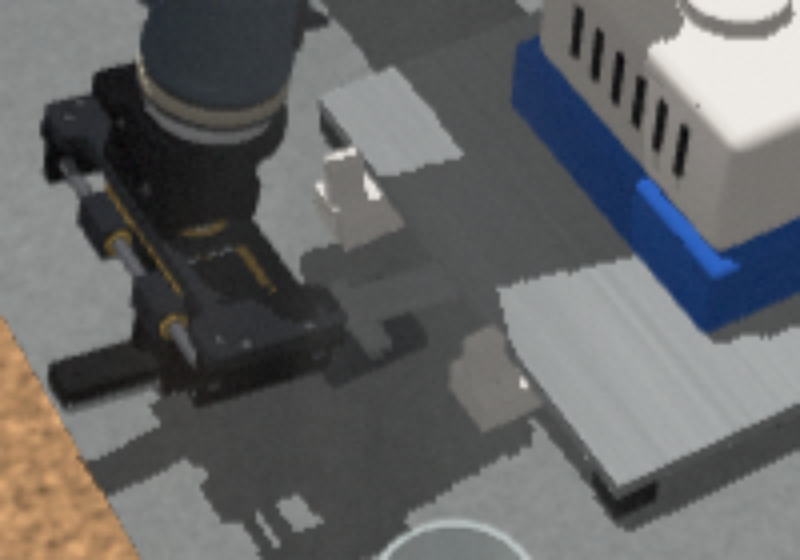

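The plate has come down on the shims at about 0.024, and the hand now carries only the bar. I'll draw it back.

Emit:
arm_command --commands '[{"translation": [-0.2,0,-0.06],"dr": [0,0,0],"jaw": 1},{"translation": [-0.6,0,0],"dr": [0,0,0],"jaw": 1},{"translation": [-0.8,0,0],"dr": [0,0,0],"jaw": 1},{"translation": [-0.8,0,0],"dr": [0,0,0],"jaw": 1},{"translation": [-0.8,0,-0.3],"dr": [0,0,0],"jaw": 1},{"translation": [-0.8,0,-0.8],"dr": [0,0,0],"jaw": 1},{"translation": [-0.5,0,-0.8],"dr": [0,0.4,0],"jaw": 1},{"translation": [0,0,-0.8],"dr": [0,0.8,0],"jaw": 1},{"translation": [0,0,0],"dr": [0,0.73,0],"jaw": 1},{"translation": [0,0,0],"dr": [0,0,0],"jaw": 1},{"translation": [0,0,0],"dr": [0,0,0],"jaw": 1}]'

```text
time_s: 50.32
position: [0.5555, -0.1484, 0.149]
tcp_rot: [[0.025, 1.0, -0.002], [1.0, -0.025, -0.003], [-0.003, -0.002, -1.0]]
force: [-0.0, -0.0, -6.3]
opening: 0.265
```

```bash
python3 - <<'E'
from plate import *
p2,d2=capture('scene');cv2.imwrite('pics/s27.png',p2[...,::-1])
p,d=capture('top');cv2.imwrite('pics/t27.png',p[...,::-1]);plate(d)
plate(d2,"scene");plan([.478,-.158,.11],Rt(-91.5));print(read_state()["tcp_rot"].round(3))
E
```

```text
top 4179 plate angle by height 0.0284 by slope 0.023
scene 3503 plate angle by height 0.0207 by slope 0.0257
t50.4 P [ 0.5548 -0.1461  0.148 ] open 0.27 F [ 0.3  0.3 -5.8]
 turn units [-0.02  0.05 15.03]  shift units: before-turn axes [-0.54 -3.06  1.54]  after-turn axes [-3.06  0.56  1.52]
[[ 0.023  1.    -0.004]
 [ 1.    -0.023 -0.002]
 [-0.002 -0.004 -1.   ]]
```

View pics/s27.png

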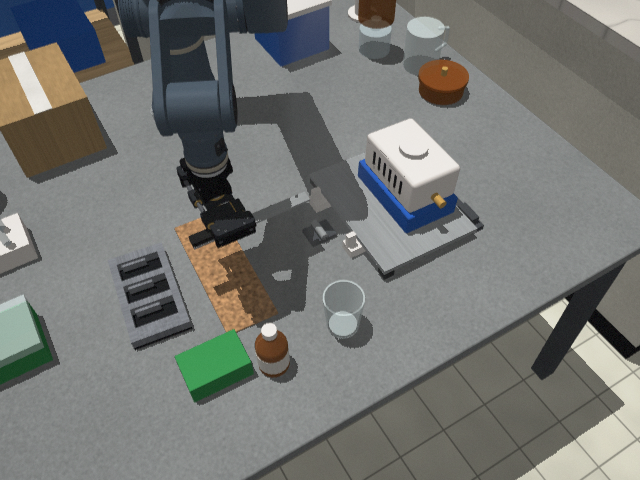

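First I'll move toward the base so that the swing clears the bottle, then turn.

Emit:
arm_command --commands '[{"translation": [0,-0.7,0],"dr": [0,0,0],"jaw": 1},{"translation": [-0.1,-0.8,0],"dr": [0,0,0],"jaw": 1},{"translation": [-0.1,-0.8,0],"dr": [0,0,0],"jaw": 1},{"translation": [-0.1,-0.7,0],"dr": [0,0,0],"jaw": 1},{"translation": [0,0,0],"dr": [0,0,0.5],"jaw": 1},{"translation": [0,0,0],"dr": [0,0,0.8],"jaw": 1},{"translation": [0,0,0],"dr": [0,0,0.8],"jaw": 1},{"translation": [0,0,0],"dr": [0,0,0.8],"jaw": 1},{"translation": [0,0,0],"dr": [0,0,0.8],"jaw": 1},{"translation": [0,0,0],"dr": [0,0,0.8],"jaw": 1},{"translation": [0,0,0],"dr": [0,0,0.8],"jaw": 1},{"translation": [0,0,0],"dr": [0,0,0.8],"jaw": 1}]'

```text
time_s: 51.42
position: [0.4805, -0.1509, 0.1484]
tcp_rot: [[0.615, 0.788, -0.003], [0.788, -0.615, -0.002], [-0.003, -0.002, -1.0]]
force: [0.5, -0.2, -6.1]
opening: 0.268
```

Emit:
arm_command --commands '[{"translation": [0,0,0],"dr": [0,0,0.8],"jaw": 1},{"translation": [0,0,0],"dr": [0,0,0.8],"jaw": 1},{"translation": [0,0,0],"dr": [0,0,0.8],"jaw": 1},{"translation": [0,0,0],"dr": [0,0,0.8],"jaw": 1},{"translation": [0,0,0],"dr": [0,0,0.8],"jaw": 1},{"translation": [0,0,0],"dr": [0,0,0.8],"jaw": 1},{"translation": [0,0,0],"dr": [0,0,0.8],"jaw": 1},{"translation": [0,0,0],"dr": [0,0,0.8],"jaw": 1},{"translation": [0,0,0],"dr": [0,0,0.8],"jaw": 1},{"translation": [0,0,0],"dr": [0,0,0.8],"jaw": 1},{"translation": [0,0,0],"dr": [0,0,0.8],"jaw": 1},{"translation": [0,0,0],"dr": [0,0,0],"jaw": 1}]'

```text
time_s: 52.42
position: [0.4805, -0.1509, 0.1484]
tcp_rot: [[1.0, -0.011, -0.003], [-0.011, -1.0, -0.001], [-0.003, 0.001, -1.0]]
force: [-0.0, 0.4, -6.1]
opening: 0.272
```

```bash
python3 - <<'E'
from plate import *
p2,d2=capture('scene');cv2.imwrite('pics/s28.png',cv2.resize(p2[180:350,90:340,::-1],None,fx=3.1,fy=3.1))
p,d=capture('top');cv2.imwrite('pics/t28.png',p[...,::-1]);np.save("t28.npy",d)
W=cloud("top",d);m=(W[...,0]>.54)&(W[...,0]<.70)&(W[...,1]>-.22)&(W[...,1]<-.1)&(W[...,2]>.08)&(W[...,2]<.17);q=W[m]
if len(q)>30: print(len(q),np.polyfit(q[:,0],q[:,2],1),np.polyfit(q[:,0],q[:,1],1),q.max(0),q.min(0))
plan([.479,-.1525,.0165],Rt(-92.5))
E
```

```text
942 [-0.0006  0.1447] [-0.0145 -0.1407] [ 0.6692 -0.137   0.1483] [ 0.5437 -0.1635  0.1381]
t52.5 P [ 0.4807 -0.1513  0.1487] open 0.27 F [-0.5  0.1 -6. ]
 turn units [0.02 0.02 0.34]  shift units: before-turn axes [-0.06  0.04  5.29]  after-turn axes [-0.07  0.05  5.29]
```

View pics/s28.png

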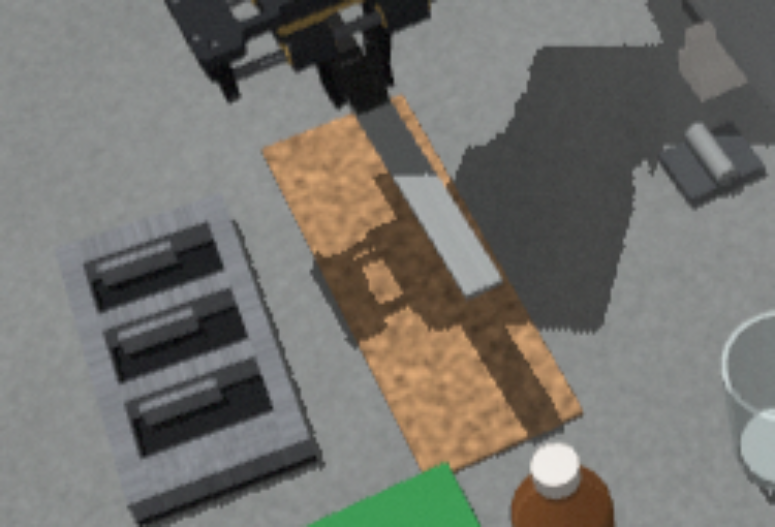

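The bar hangs level over the mat. I'll turn it the last 2° and lay it down.

Emit:
arm_command --commands '[{"translation": [0,0,0.3],"dr": [0,0,0.34],"jaw": 1},{"translation": [0,0,0.9],"dr": [0,0,0],"jaw": 1},{"translation": [0,0,0.9],"dr": [0,0,0],"jaw": 1},{"translation": [0,0,0.9],"dr": [0,0,0],"jaw": 1},{"translation": [0,0,0.8],"dr": [0,0,0],"jaw": 1},{"translation": [0,0,0.6],"dr": [0,0,0],"jaw": 1},{"translation": [0,0,0.4],"dr": [0,0,0],"jaw": 1},{"translation": [0,0,0.2],"dr": [0,0,0],"jaw": 1},{"translation": [0,0,0.1],"dr": [0,0,0],"jaw": 1},{"translation": [0,0,0],"dr": [0,0,0],"jaw": 1},{"translation": [0,0,0],"dr": [0,0,0],"jaw": 1}]'

```text
time_s: 53.43
position: [0.4818, -0.1529, 0.0225]
tcp_rot: [[0.999, -0.047, 0.001], [-0.047, -0.999, -0.003], [0.001, 0.003, -1.0]]
force: [0.2, -0.0, -5.2]
opening: 0.27
```

Emit:
arm_command --commands '[{"translation": [0,0,0.1],"dr": [0,0,0],"jaw": 1},{"translation": [0,0,0.1],"dr": [0,0,0],"jaw": 1},{"translation": [0,0,0.06],"dr": [0,0,0],"jaw": 1},{"translation": [0,0,0],"dr": [0,0,0],"jaw": 1},{"translation": [0,0,0],"dr": [0,0,0],"jaw": 1}]'

```text
time_s: 53.85
position: [0.4812, -0.1526, 0.0154]
tcp_rot: [[0.999, -0.047, -0.001], [-0.047, -0.999, -0.002], [-0.001, 0.002, -1.0]]
force: [-0.5, 0.5, -5.3]
opening: 0.266
```

Emit:
arm_command --commands '[{"translation": [0,0,0.05],"dr": [0,0,0],"jaw": 1},{"translation": [0,0,0.03],"dr": [0,0,0],"jaw": 1},{"translation": [0,0,0],"dr": [0,0,0],"jaw": 1},{"translation": [0,0,0],"dr": [0,0,0],"jaw": 1}]'

```text
time_s: 54.18
position: [0.4813, -0.1527, 0.0149]
tcp_rot: [[0.999, -0.047, 0.0], [-0.047, -0.999, -0.003], [0.0, 0.003, -1.0]]
force: [-2.3, 1.1, 8.4]
opening: 0.267
```

It touches down at +8 N. I'll open and withdraw.

Emit:
arm_command --commands '[{"translation": [0,0,0],"dr": [0,0,0],"jaw": 0.3},{"translation": [0,0,0],"dr": [0,0,0],"jaw": 0.3},{"translation": [0,0,0],"dr": [0,0,0],"jaw": 0.3},{"translation": [0,0,0],"dr": [0,0,0],"jaw": 0.3},{"translation": [0,0,-0.4],"dr": [0,0,0],"jaw": 0.3},{"translation": [0,0,-0.9],"dr": [0,0,0],"jaw": 0.3},{"translation": [0,0,-1],"dr": [0,0,0],"jaw": 0.3},{"translation": [0,0,-1],"dr": [0,0,0],"jaw": 0.3},{"translation": [0,0,-1],"dr": [0,0,0],"jaw": 0},{"translation": [0,0,-1],"dr": [0,0,0],"jaw": 0},{"translation": [0,0,-1],"dr": [0,0,0],"jaw": 0},{"translation": [0,0,-1],"dr": [0,0,0],"jaw": 0}]'

```text
time_s: 55.18
position: [0.481, -0.1517, 0.1977]
tcp_rot: [[0.999, -0.047, -0.0], [-0.047, -0.999, -0.002], [-0.0, 0.002, -1.0]]
force: [0.8, -0.3, 0.6]
opening: 0.915
```

Emit:
arm_command --commands '[{"translation": [0,1,0],"dr": [0,0,0],"jaw": 0},{"translation": [0,1,0],"dr": [0,0,0],"jaw": 0},{"translation": [0,1,0],"dr": [0,0,0],"jaw": 0},{"translation": [0,1,0],"dr": [0,0,0],"jaw": 0},{"translation": [0,1,0],"dr": [0,0,0],"jaw": 0},{"translation": [0,1,0],"dr": [0,0,0],"jaw": 0},{"translation": [0,1,0],"dr": [0,0,0],"jaw": 0},{"translation": [0,1,0],"dr": [0,0,0],"jaw": 0},{"translation": [0,1,0],"dr": [0,0,0],"jaw": 0},{"translation": [0,1,0],"dr": [0,0,0],"jaw": 0},{"translation": [0,0,0],"dr": [0,0,0],"jaw": 0},{"translation": [0,0,0],"dr": [0,0,0],"jaw": 0}]'

```text
time_s: 56.18
position: [0.4692, -0.4027, 0.1965]
tcp_rot: [[0.999, -0.049, -0.0], [-0.049, -0.999, -0.002], [-0.0, 0.002, -1.0]]
force: [0.1, 1.0, -0.2]
opening: 0.999
```

```bash
python3 - <<'E'
from plate import *
p2,d2=capture('scene');cv2.imwrite('pics/s29.png',p2[...,::-1])
p,d=capture('top');cv2.imwrite('pics/t29.png',p[...,::-1]);plate(d);np.save("t29.npy",d)
plate(d2,"scene");print(read_state()["position"])
g=p.mean(2)
for v in(243,313): print(v,g[v,284:316].round())
E
```

```text
top 5661 plate angle by height 0.0286 by slope 0.0243
scene 3503 plate angle by height 0.0204 by slope 0.0271
[ 0.4691 -0.4006  0.1963]
243 [154. 154. 152. 149. 148. 159. 191. 216. 223. 223. 224. 224. 223. 224.
 222. 224. 223. 224. 222. 207. 163. 130. 128. 132. 131. 134. 132. 137.
 134. 132. 130. 130.]
313 [162. 164. 163. 165. 163. 160. 158. 173. 212. 224. 221. 214. 215. 218.
 219. 219. 217. 218. 218. 217. 208. 184. 147. 128. 126. 130. 126. 110.
  88.  75.  69.  68.]
```

View pics/s29.png

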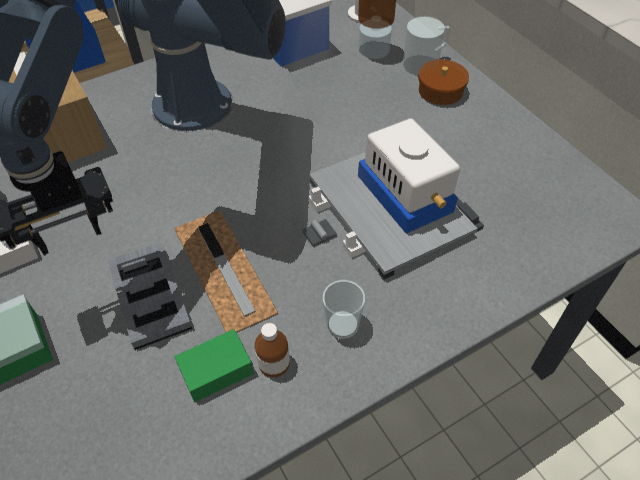

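View pics/t29.png

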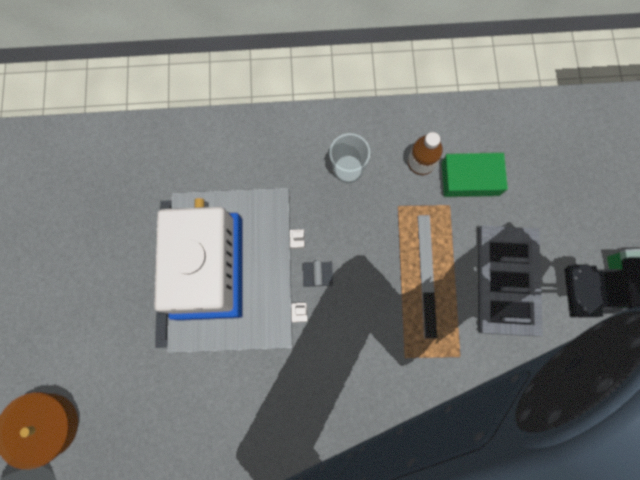

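The plate reads about 0.025. Both shims' rears show at (297,239) and (300,312), the bar lies wholly on the mat around (428,278), and nothing touches the robot. I'm handing in.

```bash
python3 -c "
from h import *
print(hand_in(), read_state()['time_s'])"
```

```text
the job is handed in; nothing more can be done
the job is handed in; nothing more can be done
```

The plate now rests on both shims, the bar lies flat on its cork mat, and I have handed the job in after about 56 s. Only two shims were present; the middle cutout of the case was empty.

- **Levering:** I stood the fulcrum about 51 mm in front of the edge and levered the plate to about 0.062 rad. The bar, let go in place, held it there.
- **Shims:** I pulled both out by their tabs and slid them in nose first on either side of the bar. They first read only about 43–46 mm in, so I regripped each tab and pushed about 6 mm further, to roughly 50 mm. They need 40 mm.
- **Bar:** I reversed the levering so the plate came down on the shims, drew the bar out and laid it on the mat.

**Last checks:**
- **Plate:** The angle read 0.020–0.029 across the two cameras, against about 0.026 expected. The two cameras disagreed by up to 0.008 throughout, which is consistent with their 2 mm calibration.
- **Shims and bar:** Both shims lie flat under the edge with their tabs clear of it. The bar lies wholly on the mat.
- **Bystanders:** The beaker, bottle and green box look unmoved.
- **Forces:** The highest force I read was about 15 N, during the levering.
- **Disturbances:** I saw neither the bar being knocked nor the grip slackening.

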